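# Sweep the draining plate clear and stack the washed parts cups on it

### The arm

A 6-joint arm with a two-finger parallel gripper is mounted at the origin on the work surface. World frame = base frame: x ahead of the robot, y to its left, z up, the work surface at z = 0. Lengths are in m, angles in degrees, forces in N, time in s.
With the tool pointing down it reaches from about 0.35 to 0.85 m from the base axis. Payload 8.1 kg.
Tool frame: the origin (TCP) lies at the very end of the fingers, on their centre line; the grasp point (between the pads) lies manip.pinch_z behind it (manip.pinch_z is the distance from the TCP to the grasp point, in m); z points along the fingers, y is the line along which they close (so a half turn about z gives the same grasp; the last joint's range is limited). The gripper opens to 93 mm and grips with 3 to 60 N. Pads are 15 mm wide; open, the fingers measure 128 mm over their backs; the gripper's body (75 mm by 188 mm) begins 65 mm behind the grasp point.
Start: joints at [58.476, 7.471, 85.268, -0, 87.261, -4.893], TCP at [0.269, 0.536, 0.219] pointing down, gripper open.
Joint ranges: [-169.43, 169.43], [-51.17, 129.36], [1.28, 143.12], [-76.62, 256.62], [0, 156.53], [-152.29, 152.29]. Speed limits (degrees/s): [136.94, 136.94, 159.86, 180, 180, 180].

### API

Orientations are given as [roll, pitch, yaw] about the fixed x, y, z axes, in that order (R = Rz(yaw) Ry(pitch) Rx(roll)).
In Python, from station import manip gives the robot as it stands. The module is installed in compiled form; this text tells all that it offers.
- The arm moves only by the tool carry_out, never from a script. Its argument "commands" is a list of rows, each a list of 2 entries, a list of its own where there are three numbers: the shift along the world's x, y, z in mm, then the turn, a rotation vector about the world's x, y, z in degrees. A call has exactly 8 rows; each row is the pose to reach, as a shift and turn from the pose commanded when the call began; what a row does not reach only later rows make up. A row lasts 1/10 s, in which the tool goes at most 50 mm and 8.59 degrees, less where a joint would pass 70% of its speed; a pose out of reach is approached as far as the arm can. A call with a gripper value outside its range is refused whole. "hand" is the finger opening in mm, from 0 to 93, set as the call begins (left out, the last holds). The fingers move at their own pace and stop on an object; the grip force is fixed at half the most. Time passes only in rows, so rows that repeat a pose let the fingers close, or fill a call up. It gives the time, the measured TCP pose, the force, the opening and the grip force at its end, in the units of the state.
- manip.observe(): the state, without advancing time (a new reading comes with each control period).
- manip.get_image(name): name is "side" or "top"; returns a dict with "image" (384x512x3 uint8, red, green, blue), "depth" (384x512 float32, m along the optical axis (not along the pixel's ray), 0 where there is no reading), "mtx" (3x3 intrinsics, pixels), "R" (3x3) and "t" (3): a world point X has camera coordinates R X + t. Camera axes: x right, y down, z forward; pixel columns grow to the right and rows downward; lengths in m; the calibration is good to about 2 mm. A picture is of the moment at which its call begins.
- manip.sign_off(): hands the job in; it is judged then, once.
The state is a dict: "t": time; "joint_positions": joint angles; "dq": joint speeds; "joint_torque": joint torques, N m; "tcp_pos": TCP position; "tool_rot": TCP orientation; "contact_force": force on the tool from outside, world axes, zero at the start; "torque": the same for the moment, N m; "gripper_width": finger opening in m; "gripper_force": force on a finger pad.
Only numpy, scipy, OpenCV 4.12 (cv2) and the standard library are available. Lean on these libraries where they do the work, as an engineer would, in place of code of your own. Each camera call takes 0.05 s, during which the arm holds its last target. There are 200 camera calls.

### The job

Take the brush from its tray, sweep every piece of scrap off the plate into the blue trough with it (do not touch the scrap with the fingers), and put the brush back down in its tray, bristles down. Then stack all the steel cups mouth-down, rim on rim, in one straight column on the plate, the tall cups below and the shallow ones on top of them. Leave everything else on the bench where it is.

Things in the scene. Friction and masses are not known exactly. Their poses are not given: they have to be found in the camera images.
- plate (a point): Centre of the top face of the plate of the stand (fixed; its place and yaw change). The stand is a dark steel plate 200 x 200, its top face 40 above the table; steel fences 6 thick and 12 high stand on three of its edges (this frame's -y, +x and -x; clear inside: x from -94 to 94, y from -94). The fourth edge, at y = +100, has no fence and drops into the blue scrap trough. x, y along the edges, z up.
- trough (a point): Centre of the floor of the blue scrap trough, 145 along +y from the plate centre and 35 lower; same axes. Trough inside: about 190 (x) by 90 (y), its floor 35 below the plate top, outer walls 36 high above the table (4 lower than the plate top).
- tray_in (a point): Centre of the inner floor of the brush tray: a fixed grey open tray 140 (its x) x 66 (its y), walls 3 thick and 14 high, floor 3 above the table. Its place and yaw change.
- brush_grip (a point): Centre of the brush's handle bar. A block brush that starts standing bristles-down in the tray: bristle block 110 (its x) x 36 (its y) x 28 high, stiff; wooden back 116 x 40, reaching 44 above the bristle ends; above it a raised straight wooden bar, 110 along x, 22 wide (y), 20 high, whose centre is this point, 71 above the bristle ends (10 below the bar's top; the gap under the bar is 17). z up, about 180 g.
- tall1_mid (a point): A TALL plain steel cup standing mouth-down: a straight cylinder 60 across, 52 high, wall 3, open below, closed on top with a raised foot rim 6 wide at the full 60 diameter. This point is on its axis half-way up (26 above its mouth rim); z points from the mouth to the foot (up when mouth-down). About 110 g. May be absent.
- tall2_mid (a point): A TALL plain steel cup standing mouth-down: a straight cylinder 60 across, 52 high, wall 3, open below, closed on top with a raised foot rim 6 wide at the full 60 diameter. This point is on its axis half-way up (26 above its mouth rim); z points from the mouth to the foot (up when mouth-down). About 110 g. May be absent.
- tall3_mid (a point): A TALL plain steel cup standing mouth-down: a straight cylinder 60 across, 52 high, wall 3, open below, closed on top with a raised foot rim 6 wide at the full 60 diameter. This point is on its axis half-way up (26 above its mouth rim); z points from the mouth to the foot (up when mouth-down). About 110 g. May be absent.
- shallow1_mid (a point): A SHALLOW plain steel cup standing mouth-down: like the tall ones, 60 across, but 36 high. This point is on its axis half-way up (18 above its mouth rim); z points from the mouth to the foot (up). About 85 g. May be absent.
- shallow2_mid (a point): A SHALLOW plain steel cup standing mouth-down: like the tall ones, 60 across, but 36 high. This point is on its axis half-way up (18 above its mouth rim); z points from the mouth to the foot (up). About 85 g. May be absent.
- shallow3_mid (a point): A SHALLOW plain steel cup standing mouth-down: like the tall ones, 60 across, but 36 high. This point is on its axis half-way up (18 above its mouth rim); z points from the mouth to the foot (up). About 85 g. May be absent.
- scrap1_mid (a point): Scrap lying on the plate: a sawn-off square steel stub 22 x 20 x 20 high, 45 to 65 g. Point at its centre, 10 above its underside. May be absent.
- scrap2_mid (a point): Scrap lying on the plate: a stub of dark angle iron 30 x 22 x 20 high, 45 to 65 g. Point at its centre, 10 above its underside. May be absent.
- scrap3_mid (a point): Scrap lying on the plate: a hexagonal brass bar end 26 across, 18 high, 45 to 65 g. Point at its centre, 9 above its underside. May be absent.
- scrap4_mid (a point): Scrap lying on the plate: a dark steel flat stub 28 x 18, 18 high with a stud on top, 45 to 65 g. Point at its centre, 9 above its underside. May be absent.
- tape: Bystander, to be left alone: a roll of black tape lying flat, 80 across, 24 high; origin at its underside.
- socket: Bystander, to be left alone: a small steel wrench socket standing up, 24 across, 30 high; it may stand between the cups; origin at its underside.
- driver: Bystander, to be left alone: a red-handled screwdriver lying flat, 200 long, 26 thick; origin at its underside.
- grease_tin: Bystander, to be left alone: a closed red grease tin with a white lid, 84 across, 46 high; origin at its underside.
- battery: Bystander, to be left alone: a black drill battery, 115 x 75 x 56 high; origin at its underside.
- bolt_tin: Bystander, to be left alone: a larger open tin, mouth UP, 84 across, 70 high: not one of the cups; origin at its underside.

How it is judged:
By the outcome, as a careful person would: the job done as asked, in the order asked, and still so for the second after the job is handed in, with the robot touching nothing.
Of tall1, tall2, tall3, shallow1, shallow2, shallow3 only 4 to 6 are there at a start; the rules pass over those that are not, and their reading is None.
Of scrap1, scrap2, scrap3, scrap4 only 3 to 4 are there at a start; the rules pass over those that are not, and their reading is None.
At some moment in a run one of scrap1, scrap2, scrap3, scrap4 may be knocked a few centimetres aside while the robot is not near it.
Once in a run the grip may slacken for a moment while it holds something.
It also fails if it takes over 210 s, if anything falls off the work surface, if the arm or the gripper's body presses on something with over 40 N, if the wrist force passes 120 N, or if a joint passes its speed limit or range.

## Working session

There is one attempt and no reset: what is moved stays moved. The work goes in short steps, Python scripts to look and compute and a tool call to move; the robot and the scene stay as the last step left them, time stands still between calls to the robot, and variables do not carry over. Pictures are saved under pics/ and viewed, at most 14 in all, crops included, and the job is handed in when it is done.

Besides the shell and the picture viewer there is one more tool, called after "Request:" as name([rows], argument=value, ...), one row to a line, values as JSON. carry_out: Moves the arm, as the interface text tells. Its arguments: {"type":"object","properties":{"commands":{"type":"array"},"hand":{"type":"number"}},"required":["commands"]}

```bash
mkdir -p pics; python3 - <<'E'
from station import manip
import cv2,numpy as np,pickle
o=manip.observe();print({k:np.round(v,3).tolist() for k,v in o.items()},manip.pinch_z)
for n in("top","side"):
    d=manip.get_image(n);pickle.dump(d,open(f"{n}0.pkl","wb"))
    cv2.imwrite(f"pics/{n}0.png",cv2.resize(d["image"][:,:,::-1],(800,600),interpolation=cv2.INTER_CUBIC))
    print(n,d["mtx"].round(1).tolist(),d["R"].round(3).tolist(),d["t"].round(3).tolist(),(d["depth"]>0).mean())
E
```

```text
{'t': 0.0, 'joint_positions': [58.477, 7.513, 85.329, -0.002, 87.26, -4.894], 'dq': [-0.06, 0.042, 0.02, -0.026, 0.074, 0.017], 'joint_torque': [0.0, -55.985, -49.175, 0.077, 0.036, -0.0], 'tcp_pos': [0.269, 0.536, 0.218], 'tool_rot': [-179.898, -0.007, 153.371], 'contact_force': [0.531, 0.308, -0.374], 'torque': [0.035, 0.009, -0.034], 'gripper_force': 0.0, 'gripper_width': 0.093} 0.0188
top [[476.5, 0.0, 257.1], [0.0, 476.5, 188.8], [0.0, 0.0, 1.0]] [[-0.005, -1.0, -0.021], [-0.985, 0.008, -0.17], [0.17, 0.02, -0.985]] [-0.028, 0.579, 1.164] 0.9960784912109375
side [[459.0, 0.0, 255.8], [0.0, 459.0, 189.0], [0.0, 0.0, 1.0]] [[-0.958, -0.287, -0.0], [-0.214, 0.714, -0.666], [0.192, -0.638, -0.746]] [0.543, 0.181, 1.129] 0.9960123697916666
```

View pics/top0.png

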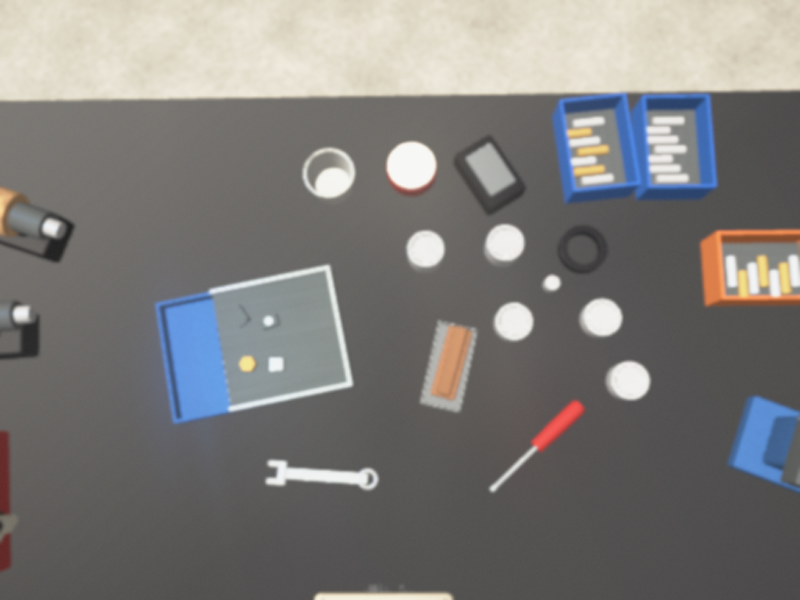

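View pics/side0.png

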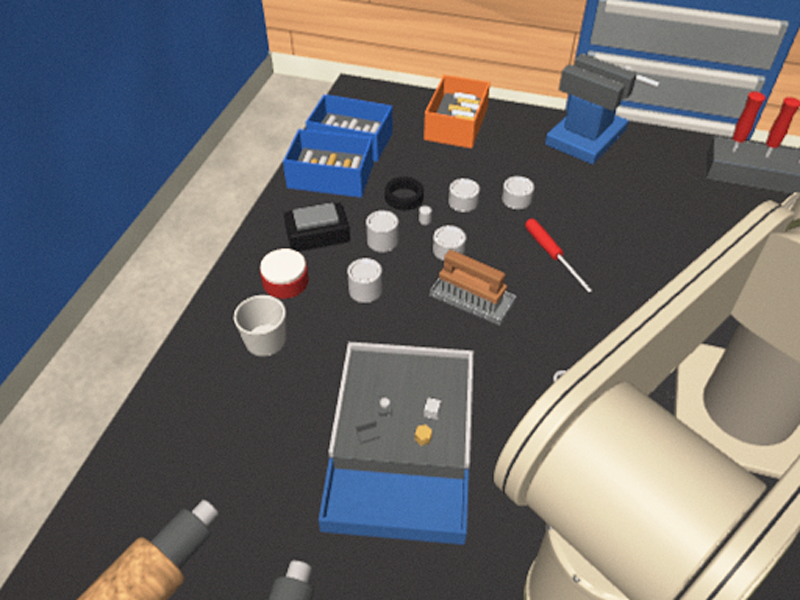

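Top view: plate centre about (283,340), trough left at (195,357), and brush at (449,365). There are five cups at (425,249), (505,243), (513,321), (601,317) and (628,380), and four scraps at (245,315), (269,321), (247,364) and (276,364). The side view shows the two cups nearest the tins as tall and the other three as shallow.

```bash
cat > h.py <<'E'
import numpy as np,cv2,pickle
from station import manip
def cloud(d):
    z=d["depth"];h,w=z.shape;u,v=np.meshgrid(np.arange(w),np.arange(h));K=d["mtx"]
    c=np.stack([(u-K[0,2])/K[0,0]*z,(v-K[1,2])/K[1,1]*z,z],-1)
    return (c-d["t"])@d["R"]
def proj(d,X):
    c=np.atleast_2d(X)@d["R"].T+d["t"];p=c@d["mtx"].T;return p[:,:2]/p[:,2:]
def near(P,xy,r,zl,zh):
    m=(np.hypot(P[...,0]-xy[0],P[...,1]-xy[1])<r)&(P[...,2]>zl)&(P[...,2]<zh);return P[m]
E
python3 - <<'E'
from h import *
T=pickle.load(open("top0.pkl","rb"));S=pickle.load(open("side0.pkl","rb"))
PT,PS=cloud(T),cloud(S)
f=lambda u,v:PT[int(v*.64),int(u*.64)]
print("table z",np.median(PT[300:380,60:160,2]),np.median(PT[...,2]))
for n,u,v in [("c1",425,249),("c2",505,243),("c3",513,321),("c4",601,317),("c5",628,380),("sock",551,283),("brush",449,365),("angle",245,315),("stud",269,321),("hex",247,364),("sq",276,364),("plate",310,330),("trough",195,357)]:
    p=f(u,v);r=.045 if n[0]=="c" else .02
    a=near(PT,p[:2],r,p[2]-.006,p[2]+.006);b=near(PS,p[:2],r,p[2]-.006,p[2]+.006)
    mid=lambda a:((np.percentile(a[:,:2],1,0)+np.percentile(a[:,:2],99,0))/2).round(4) if len(a)>5 else None
    print(n,p.round(4),mid(a),len(a),mid(b),len(b),np.median(a[:,2]).round(4),np.median(b[:,2]).round(4) if len(b) else None)
# brush bar
p=f(449,365)
for P in(PT,PS):
    a=near(P,p[:2],.09,.066,.1);c,s,ang=cv2.minAreaRect((a[:,:2]*1000).astype(np.float32));print("bar",np.round(c,1),np.round(s,1),ang,np.median(a[:,2]),len(a))
    a=near(P,p[:2],.1,.038,.052);c,s,ang=cv2.minAreaRect((a[:,:2]*1000).astype(np.float32));print("back",np.round(c,1),np.round(s,1),ang,len(a))
    a=near(P,p[:2],.11,.012,.022);c,s,ang=cv2.minAreaRect((a[:,:2]*1000).astype(np.float32));print("tray",np.round(c,1),np.round(s,1),ang,len(a))
# stand: fence tops
p=f(283,340)
for P in(PT,PS):
    a=near(P,p[:2],.15,.047,.056);c,s,ang=cv2.minAreaRect((a[:,:2]*1000).astype(np.float32));print("fence",np.round(c,1),np.round(s,1),ang,len(a))
    a=near(P,f(195,357)[:2],.13,.028,.0375);print(len(a))
for u,v in[(330,266),(351,384),(228,410),(210,291),(157,303),(175,421)]:print(f(u,v).round(4))
H=manip.observe();print(proj(T,np.array(H["tcp_pos"]))/.64)
E
```

```text
table z 0.0001929699062153729 0.0002519718295697419
c1 [ 0.6555 -0.0707  0.0515] [ 0.6559 -0.072 ] 403 [ 0.6545 -0.0699] 310 0.0503 0.0512
c2 [ 0.6643 -0.2014  0.0533] [ 0.6657 -0.2024] 359 [ 0.6635 -0.2014] 239 0.0508 0.0518
c3 [ 0.5377 -0.2128  0.0335] [ 0.5374 -0.2149] 417 [ 0.5355 -0.2137] 257 0.0341 0.035
c4 [ 0.5445 -0.3558  0.0325] [ 0.5429 -0.3594] 406 [ 0.5417 -0.3577] 214 0.0338 0.035
c5 [ 0.4399 -0.3927  0.0341] [ 0.44   -0.3979] 453 [ 0.439  -0.3958] 209 0.0338 0.0356
sock [ 0.6    -0.2768  0.0311] [ 0.6028 -0.281 ] 65 [ 0.6008 -0.2803] 43 0.0303 0.0305
brush [ 0.4631 -0.1049  0.0823] [ 0.4631 -0.1085] 132 [ 0.4629 -0.1067] 100 0.0839 0.0847
angle [0.5475 0.2227 0.0615] [0.5519 0.2253] 24 [0.5507 0.226 ] 41 0.0603 0.0603
stud [0.5375 0.1827 0.0581] [0.5376 0.1837] 55 [0.5371 0.1835] 65 0.054 0.056
hex [0.4697 0.2163 0.0571] [0.4697 0.215 ] 73 [0.4679 0.2182] 93 0.0578 0.0587
sq [0.4694 0.1709 0.058 ] [0.4679 0.1679] 64 [0.4671 0.1699] 86 0.0598 0.0609
plate [0.524  0.1193 0.0402] [0.524  0.1191] 186 [0.5239 0.1195] 169 0.0404 0.0413
trough [0.4852 0.3186 0.0031] [0.4852 0.3188] 174 [0.4856 0.319 ] 234 0.0051 0.0061
bar [ 470.3 -111.6] [ 21.9 110.2] 73.976806640625 0.08384027112663653 407
back [ 470.2 -111.7] [ 39.9 116.1] 73.83902740478516 322
tray [ 466.8 -133.9] [114.9 151.3] 76.64069366455078 152
bar [ 468.4 -110. ] [ 25.8 111.4] 73.9407730102539 0.0833838717214731 396
back [ 470.  -105.4] [ 41.1 118.5] 79.27237701416016 354
tray [ 460.8 -127.3] [112.5 140.6] 76.36994171142578 223
fence [512.7 165.6] [201.  200.6] 11.487241744995117 685
488
fence [511.2 165.5] [200.3 204.2] 11.343362808227539 780
617
[0.6299 0.0869 0.0431]
[0.4366 0.0512 0.0521]
[0.3962 0.2524 0.0336]
[0.5885 0.2833 0.0498]
[ 0.5796  0.3884 -0.0016]
[0.3792 0.3353 0.0341]
[[-20.03990178 503.52166532]]
```

Request:
carry_out([
  [[12,-40,0],[0,0,0]],
  [[25,-81,0],[0,0,0]],
  [[37,-121,0],[0,0,0]],
  [[50,-162,0],[0,0,0]],
  [[62,-202,0],[0,0,0]],
  [[75,-243,0],[0,0,0]],
  [[88,-283,0],[0,0,0]],
  [[100,-324,0],[0,0,0]],
], hand=93)

```text
t: 0.9
tcp_pos: [0.3689, 0.2107, 0.2183]
tool_rot: [-180.0, -0.0, 153.4]
contact_force: [1.2, 0.0, 0.1]
gripper_width: 0.0929
gripper_force: 0.0
```

Request:
carry_out([
  [[13,-42,-10],[0,0,2]],
  [[27,-85,-20],[0,0,3]],
  [[40,-128,-30],[0,0,5]],
  [[53,-170,-40],[0,0,7]],
  [[67,-213,-50],[0,0,9]],
  [[80,-256,-60],[0,0,10.6]],
  [[93,-298,-70],[0,0,10.6]],
  [[101,-323,-80],[0,0,10.6]],
])

```text
t: 1.7
tcp_pos: [0.47, -0.1136, 0.138]
tool_rot: [-180.0, 0.0, 163.9]
contact_force: [0.3, -0.8, 0.8]
gripper_width: 0.0928
gripper_force: 0.0
```

```bash
python3 - <<'E'
from h import *
for n in("top","side"):
    d=manip.get_image(n);pickle.dump(d,open(f"{n}1.pkl","wb"))
    P=proj(d,[.47,-.111,.08])[0].astype(int);u,v=np.clip(P,[100,75],[412,309]);im=d["image"][v-75:v+75,u-100:u+100,::-1]
    cv2.imwrite(f"pics/{n}1.png",cv2.resize(im,(800,600),interpolation=cv2.INTER_CUBIC))
o=manip.observe();print({k:np.round(v,4).tolist() for k,v in o.items()})
E
```

```text
{'t': 1.8, 'joint_positions': [-19.6243, -7.6845, 109.0826, -0.0464, 78.7669, -93.3755], 'dq': [3.3458, -2.6438, 0.8466, 1.3452, 2.3422, 3.1006], 'joint_torque': [-1.7726, -39.8133, -48.7003, -0.3544, -0.6331, -0.8191], 'tcp_pos': [0.4691, -0.1132, 0.1367], 'tool_rot': [-179.9643, -0.1673, 163.7602], 'contact_force': [-0.5969, 0.4693, -0.9575], 'torque': [0.0338, -0.003, 0.0383], 'gripper_force': 0.0, 'gripper_width': 0.0929}
```

Request:
carry_out([
  [[0,0,-15],[0,0,0]],
  [[0,0,-30],[0,0,0]],
  [[0,0,-45],[0,0,0]],
  [[0,0,-58],[0,0,0]],
  [[0,0,-70],[0,0,0]],
  [[0,0,-78],[0,0,0]],
  [[0,0,-83],[0,0,0]],
  [[0,0,-83],[0,0,0]],
])

```text
t: 2.6
tcp_pos: [0.4695, -0.1104, 0.055]
tool_rot: [180.0, -0.1, 164.0]
contact_force: [-1.4, -0.9, 0.2]
gripper_width: 0.0932
gripper_force: 0.0
```

```bash
python3 - <<'E'
from h import *
ims=[]
for n in("top","side"):
    d=manip.get_image(n)
    P=proj(d,[.47,-.111,.08])[0].astype(int);u,v=np.clip(P,[100,75],[412,309]);im=d["image"][v-75:v+75,u-100:u+100,::-1]
    ims.append(cv2.resize(im,(400,300),interpolation=cv2.INTER_CUBIC))
cv2.imwrite("pics/g1.png",np.hstack(ims))
o=manip.observe();print({k:np.round(o[k],4).tolist() for k in("tcp_pos","tool_rot","contact_force")})
E
```

```text
{'tcp_pos': [0.4702, -0.1108, 0.056], 'tool_rot': [-179.9948, 0.0323, 163.9712], 'contact_force': [-0.1486, 0.7272, 1.1455]}
```

View pics/g1.png

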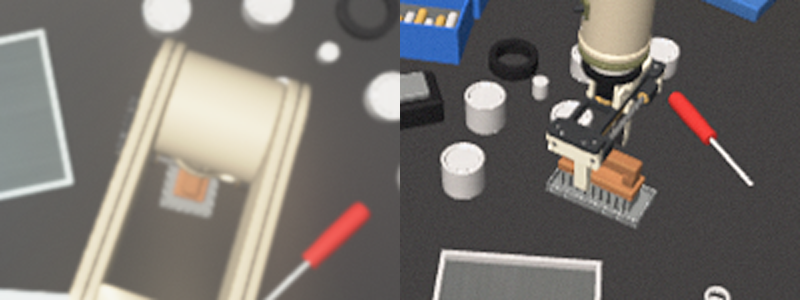

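The side crop shows the near finger beside the bar at about (583,175), midway along it. I'll close the gripper now.

Request:
carry_out([
  [[0,0,0],[0,0,0]],
  [[0,0,0],[0,0,0]],
  [[0,0,0],[0,0,0]],
  [[0,0,0],[0,0,0]],
  [[0,0,0],[0,0,0]],
  [[0,0,0],[0,0,0]],
  [[0,0,0],[0,0,0]],
  [[0,0,0],[0,0,0]],
], hand=10)

```text
t: 3.5
tcp_pos: [0.4699, -0.1106, 0.0556]
tool_rot: [180.0, 0.0, 164.0]
contact_force: [-0.2, -0.1, -0.2]
gripper_width: 0.0337
gripper_force: 0.0
```

Request:
carry_out([
  [[0,0,3],[0,0,0]],
  [[0,0,8],[0,0,0]],
  [[0,0,15],[0,0,0]],
  [[0,0,30],[0,0,0]],
  [[0,0,45],[0,0,0]],
  [[0,0,60],[0,0,0]],
  [[0,0,75],[0,0,0]],
  [[0,0,90],[0,0,0]],
])

```text
t: 4.3
tcp_pos: [0.4699, -0.1106, 0.1468]
tool_rot: [180.0, 0.0, 164.0]
contact_force: [0.1, 0.2, -2.0]
gripper_width: 0.0219
gripper_force: 30.0
```

```bash
python3 - <<'E'
from h import *
d=manip.get_image("side");pickle.dump(d,open("side2.pkl","wb"))
P=cloud(d)
o=manip.observe();print({k:np.round(o[k],4).tolist() for k in("t","tcp_pos","tool_rot","contact_force","gripper_width","gripper_force")})
im=d["image"][:,:,::-1];cv2.imwrite("pics/g2.png",cv2.resize(im[90:290,150:400],(800,600)[:2] and (750,600)))
R=np.array([[.980,.198],[-.198,.980]])
a=P[(P[...,2]>.048)&(P[...,2]<.068)];q=(a[:,:2]-[.512,.1656])@R.T
m=(abs(q[:,0])<.085)&(abs(q[:,1])<.085)
# cluster
g=np.zeros((200,200),np.uint8)
ij=(q[m]*1000+100).astype(int);g[ij[:,1],ij[:,0]]=1
g=cv2.morphologyEx(g,cv2.MORPH_CLOSE,np.ones((7,7)))
n,l,s,c=cv2.connectedComponentsWithStats(g);print(s[1:].tolist(),(c[1:]-100).round(1).tolist())
E
```

```text
{'t': 4.35, 'tcp_pos': [0.4714, -0.1111, 0.1497], 'tool_rot': [-179.9861, 0.2236, 163.97], 'contact_force': [0.9211, -0.5276, 0.4818], 'gripper_width': 0.0221, 'gripper_force': 29.9989}
[[118, 97, 20, 32, 488], [45, 99, 24, 27, 430], [21, 114, 1, 1, 1], [137, 142, 27, 25, 195], [56, 145, 23, 28, 409], [138, 157, 1, 1, 1], [133, 159, 1, 3, 3], [149, 162, 1, 1, 1], [144, 164, 1, 1, 1], [135, 167, 7, 4, 10], [155, 169, 1, 1, 1], [150, 170, 4, 1, 4]] [[27.6, 12.6], [-43.4, 12.9], [-79.0, 14.0], [50.7, 52.6], [-33.6, 58.7], [38.0, 57.0], [33.0, 60.0], [49.0, 62.0], [44.0, 64.0], [38.9, 67.6], [55.0, 69.0], [51.5, 70.0]]
```

View pics/g2.png

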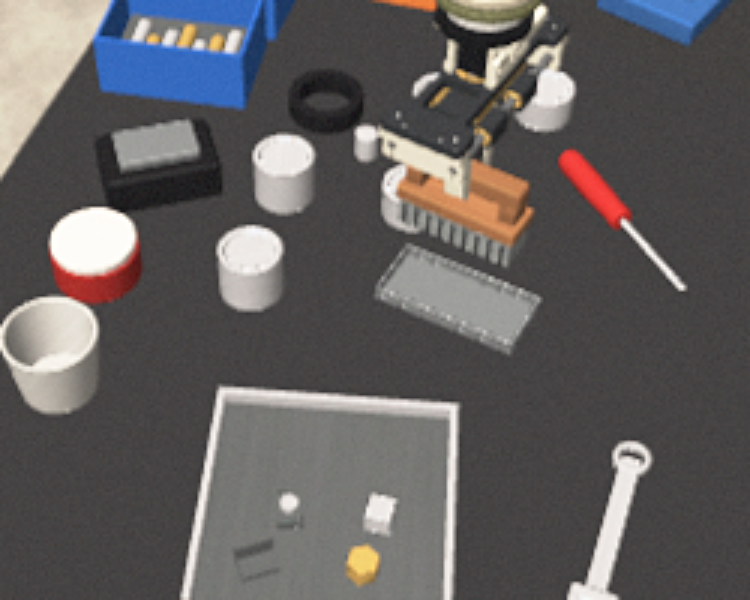

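The brush is held level at (465,215) and the empty tray is visible at (457,298). I'll measure how the brush hangs in the fingers, and the tray.

```bash
python3 - <<'E'
from h import *
for n in("side","top"):
    d=manip.get_image(n);P=cloud(d);o=manip.observe();I=d["image"].astype(int)
    wood=(I[...,0]-I[...,2]>50)&(np.hypot(P[...,0]-.47,P[...,1]+.111)<.09)&(P[...,2]>.08)&(P[...,2]<.22)
    a=P[wood];print(n,o["tcp_pos"],len(a))
    if len(a)>20:
        print("z pct",np.percentile(a[:,2],[2,10,50,80,90,95,99]).round(4)); h=np.histogram(a[:,2],bins=np.arange(.12,.2,.004));print(h[0].tolist())
        t=a[a[:,2]>np.percentile(a[:,2],98)-.006];c=cv2.minAreaRect((t[:,:2]*1000).astype(np.float32));print(c)
    low=near(P,[.47,-.111],.1,.0015,.02);c=cv2.minAreaRect((low[:,:2]*1000).astype(np.float32));print("tray",c,len(low),np.percentile(low[:,2],[10,50,90]))
E
```

```text
side [ 0.47153904 -0.11120581  0.14857232] 693
z pct [0.1244 0.1294 0.1388 0.1686 0.1741 0.1753 0.1768]
[9, 41, 47, 92, 202, 36, 19, 14, 20, 17, 23, 28, 30, 101, 13, 0, 0, 0, 0, 0]
((444.2919616699219, -101.92826843261719), (24.665483474731445, 53.457183837890625), 76.03202056884766)
tray ((469.3529052734375, -103.27047729492188), (199.00283813476562, 182.6930389404297), 3.4913876056671143) 1872 [0.00196681 0.0041332  0.01239246]
top [ 0.47085894 -0.11096921  0.14704226] 217
z pct [0.1313 0.1331 0.1659 0.1722 0.1731 0.1741 0.1754]
[0, 2, 7, 60, 34, 1, 0, 0, 0, 1, 1, 10, 55, 44, 2, 0, 0, 0, 0, 0]
((431.95684814453125, -100.17293548583984), (21.195524215698242, 24.163034439086914), 70.87751007080078)
tray ((417.388671875, -105.10669708251953), (149.0559539794922, 96.04627990722656), 68.40177917480469) 627 [0.00176166 0.00331695 0.01221569]
```

Request:
carry_out([
  [[9,25,2],[0,0,3]],
  [[20,55,5],[0,0,6]],
  [[32,86,8],[0,0,10]],
  [[44,120,8],[0,0,14]],
  [[56,153,8],[0,0,18]],
  [[68,185,8],[0,0,22]],
  [[79,215,8],[0,0,25]],
  [[87,237,8],[0,0,27.4]],
])

```text
t: 5.25
tcp_pos: [0.5566, 0.1283, 0.1523]
tool_rot: [180.0, -0.1, -168.4]
contact_force: [-0.1, -0.0, -2.8]
gripper_width: 0.0216
gripper_force: 30.0
```

Request:
carry_out([
  [[0,0,0],[0,0,0]],
  [[0,0,-12],[0,0,0]],
  [[0,0,-24],[0,0,0]],
  [[0,0,-36],[0,0,0]],
  [[0,0,-44],[0,0,0]],
  [[0,0,-48],[0,0,0]],
  [[0,0,-48],[0,0,0]],
  [[0,0,-48],[0,0,0]],
])

```text
t: 6.05
tcp_pos: [0.5572, 0.1262, 0.106]
tool_rot: [-180.0, 0.0, -168.6]
contact_force: [0.4, -0.2, -1.9]
gripper_width: 0.0218
gripper_force: 30.0
```

```bash
python3 - <<'E'
from h import *
ims=[]
for n in("top","side"):
    d=manip.get_image(n)
    P=proj(d,[.51,.17,.08])[0].astype(int);u,v=np.clip(P,[100,75],[412,309]);im=d["image"][v-75:v+75,u-100:u+100,::-1]
    ims.append(cv2.resize(im,(400,300),interpolation=cv2.INTER_CUBIC))
cv2.imwrite("pics/s1.png",np.hstack(ims))
o=manip.observe();print({k:np.round(o[k],4).tolist() for k in("t","tcp_pos","tool_rot","contact_force","gripper_width","gripper_force")})
E
```

```text
{'t': 6.15, 'tcp_pos': [0.5575, 0.1264, 0.1064], 'tool_rot': [-179.9953, 0.0747, -168.6343], 'contact_force': [0.7809, 0.5725, -1.8252], 'gripper_width': 0.0215, 'gripper_force': 29.9995}
```

View pics/s1.png

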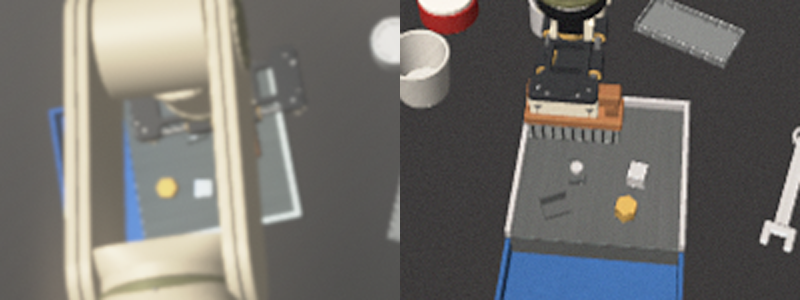

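The brush stands behind the stud and angle scraps, left of the square, with its bristles clear above the plate. I'll lower it the last 10 mm and sweep.

Request:
carry_out([
  [[0,0,-5],[0,0,0]],
  [[0,0,-10],[0,0,0]],
  [[-1,5,-10],[0,0,0]],
  [[-3,15,-10],[0,0,0]],
  [[-5,25,-10],[0,0,0]],
  [[-7,35,-10],[0,0,0]],
  [[-9,45,-10],[0,0,0]],
  [[-11,55,-10],[0,0,0]],
])

```text
t: 6.95
tcp_pos: [0.5471, 0.1815, 0.097]
tool_rot: [-179.9, 0.2, -168.6]
contact_force: [0.4, -0.1, -1.5]
gripper_width: 0.0219
gripper_force: 30.0
```

Request:
carry_out([
  [[-2,10,0],[0,0,0]],
  [[-4,20,0],[0,0,0]],
  [[-6,30,0],[0,0,0]],
  [[-8,40,0],[0,0,0]],
  [[-10,50,0],[0,0,0]],
  [[-12,60,0],[0,0,0]],
  [[-14,70,0],[0,0,0]],
  [[-16,80,0],[0,0,0]],
])

```text
t: 7.75
tcp_pos: [0.5308, 0.2619, 0.0968]
tool_rot: [-180.0, 0.1, -168.6]
contact_force: [-1.6, 0.5, -1.4]
gripper_width: 0.022
gripper_force: 30.0
```

Request:
carry_out([
  [[-1,7,0],[0,0,0]],
  [[-2,11,0],[0,0,0]],
  [[-2,11,0],[0,0,0]],
  [[-2,11,0],[0,0,0]],
  [[-2,11,8],[0,0,0]],
  [[-2,11,20],[0,0,0]],
  [[-2,11,35],[0,0,0]],
  [[-2,11,50],[0,0,0]],
])

```text
t: 8.55
tcp_pos: [0.5279, 0.2725, 0.147]
tool_rot: [180.0, 0.0, -168.6]
contact_force: [0.9, 0.6, -2.5]
gripper_width: 0.022
gripper_force: 30.0
```

Request:
carry_out([
  [[0,-22,0],[0,0,0]],
  [[0,-50,0],[0,0,0]],
  [[-5,-80,0],[0,0,0]],
  [[-15,-110,0],[0,0,0]],
  [[-25,-140,0],[0,0,0]],
  [[-33,-156,0],[0,0,0]],
  [[-39,-160,0],[0,0,0]],
  [[-39,-160,0],[0,0,0]],
])

```text
t: 9.35
tcp_pos: [0.4889, 0.1123, 0.1466]
tool_rot: [180.0, 0.1, -168.7]
contact_force: [0.2, -0.2, -2.3]
gripper_width: 0.0217
gripper_force: 30.0
```

```bash
python3 - <<'E'
from h import *
ims=[]
for n in("top","side"):
    d=manip.get_image(n)
    P=proj(d,[.51,.19,.08])[0].astype(int);u,v=np.clip(P,[100,75],[412,309]);im=d["image"][v-75:v+75,u-100:u+100,::-1]
    ims.append(cv2.resize(im,(400,300),interpolation=cv2.INTER_CUBIC))
cv2.imwrite("pics/s2.png",np.hstack(ims))
o=manip.observe();print({k:np.round(o[k],4).tolist() for k in("t","tcp_pos","tool_rot","contact_force","gripper_width","gripper_force")})
E
```

```text
{'t': 9.45, 'tcp_pos': [0.4894, 0.1131, 0.1464], 'tool_rot': [179.9838, 0.0782, -168.6136], 'contact_force': [-0.0561, 0.2601, -1.6335], 'gripper_width': 0.0218, 'gripper_force': 29.9985}
```

View pics/s2.png

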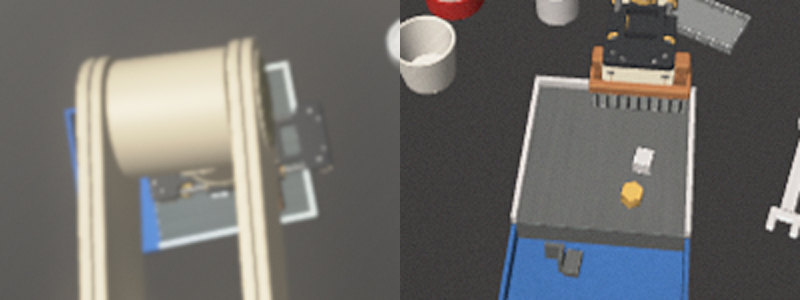

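Two scraps are now in the trough, and the square (643,160) and hex (632,194) remain. Second swath.

Request:
carry_out([
  [[0,0,-15],[0,0,0]],
  [[0,0,-30],[0,0,0]],
  [[0,0,-42],[0,0,0]],
  [[0,0,-50],[0,0,0]],
  [[-1,5,-50],[0,0,0]],
  [[-3,15,-50],[0,0,0]],
  [[-5,25,-50],[0,0,0]],
  [[-7,35,-50],[0,0,0]],
])

```text
t: 10.25
tcp_pos: [0.4813, 0.1484, 0.0951]
tool_rot: [180.0, -0.0, -168.6]
contact_force: [-0.5, -0.5, -2.0]
gripper_width: 0.0214
gripper_force: 30.0
```

Request:
carry_out([
  [[-2,10,0],[0,0,0]],
  [[-4,20,0],[0,0,0]],
  [[-6,30,0],[0,0,0]],
  [[-8,40,0],[0,0,0]],
  [[-10,50,0],[0,0,0]],
  [[-12,60,0],[0,0,0]],
  [[-14,70,0],[0,0,0]],
  [[-16,80,0],[0,0,0]],
])

```text
t: 11.05
tcp_pos: [0.4658, 0.2282, 0.0957]
tool_rot: [180.0, 0.0, -168.6]
contact_force: [0.2, -0.2, -1.6]
gripper_width: 0.0217
gripper_force: 30.0
```

Request:
carry_out([
  [[-2,10,0],[0,0,0]],
  [[-4,20,0],[0,0,0]],
  [[-6,29,0],[0,0,0]],
  [[-6,29,0],[0,0,0]],
  [[-6,29,0],[0,0,0]],
  [[-6,29,10],[0,0,0]],
  [[-6,29,30],[0,0,0]],
  [[-6,29,55],[0,0,0]],
])

```text
t: 11.85
tcp_pos: [0.4593, 0.2556, 0.1509]
tool_rot: [-180.0, -0.1, -168.7]
contact_force: [-0.3, 0.9, -1.4]
gripper_width: 0.0216
gripper_force: 30.0
```

Request:
carry_out([
  [[0,-20,0],[0,0,-2]],
  [[2,-55,0],[0,0,-5]],
  [[4,-95,0],[0,0,-8]],
  [[6,-135,0],[0,0,-11]],
  [[8,-175,0],[0,0,-15]],
  [[9,-215,0],[0,0,-20]],
  [[10,-245,0],[0,0,-24]],
  [[10,-255,0],[0,0,-27.4]],
])

```text
t: 12.65
tcp_pos: [0.4701, -0.0019, 0.1517]
tool_rot: [-180.0, 0.1, 163.6]
contact_force: [-0.2, 1.0, -1.3]
gripper_width: 0.0219
gripper_force: 30.0
```

```bash
python3 - <<'E'
from h import *
ims=[]
for n in("top","side"):
    d=manip.get_image(n);pickle.dump(d,open(f"{n}3.pkl","wb"))
    P=proj(d,[.49,.13,.08])[0].astype(int);u,v=np.clip(P,[128,96],[384,288]);im=d["image"][v-96:v+96,u-128:u+128,::-1]
    ims.append(cv2.resize(im,(400,300),interpolation=cv2.INTER_CUBIC))
cv2.imwrite("pics/s3.png",np.hstack(ims))
o=manip.observe();print({k:np.round(o[k],4).tolist() for k in("t","tcp_pos","tool_rot","contact_force","gripper_width","gripper_force")})
E
```

```text
{'t': 12.75, 'tcp_pos': [0.4701, -0.0006, 0.1515], 'tool_rot': [-179.9881, 0.0606, 163.723], 'contact_force': [0.0034, -0.3669, -2.1654], 'gripper_width': 0.0221, 'gripper_force': 29.9969}
```

View pics/s3.png

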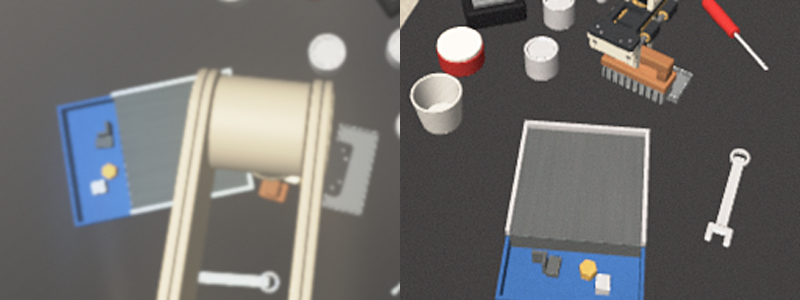

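All four scraps lie in the trough: angle, stud, hex and square. Now I'll return the brush to its tray.

Request:
carry_out([
  [[0,-20,0],[0,0,0]],
  [[0,-45,0],[0,0,0]],
  [[0,-70,0],[0,0,0]],
  [[0,-92,0],[0,0,0]],
  [[0,-106,0],[0,0,0]],
  [[0,-112,0],[0,0,0]],
  [[0,-112,-15],[0,0,0]],
  [[0,-112,-30],[0,0,0]],
])

```text
t: 13.55
tcp_pos: [0.4702, -0.1099, 0.1197]
tool_rot: [180.0, 0.0, 164.0]
contact_force: [0.2, 0.2, -1.9]
gripper_width: 0.0216
gripper_force: 30.0
```

Request:
carry_out([
  [[0,0,-15],[0,0,0]],
  [[0,0,-30],[0,0,0]],
  [[0,0,-42],[0,0,0]],
  [[0,0,-50],[0,0,0]],
  [[0,0,-56],[0,0,0]],
  [[0,0,-60],[0,0,0]],
  [[0,0,-60],[0,0,0]],
  [[0,0,-60],[0,0,0]],
])

```text
t: 14.35
tcp_pos: [0.4703, -0.1108, 0.0611]
tool_rot: [-180.0, 0.0, 164.0]
contact_force: [1.2, -0.0, -1.6]
gripper_width: 0.0218
gripper_force: 30.0
```

```bash
python3 - <<'E'
from h import *
ims=[]
for n in("side",):
    d=manip.get_image(n)
    P=proj(d,[.47,-.11,.08])[0].astype(int);u,v=np.clip(P,[60,45],[384,288]);im=d["image"][v-45:v+45,u-60:u+60,::-1]
    ims.append(cv2.resize(im,(600,450),interpolation=cv2.INTER_CUBIC))
cv2.imwrite("pics/b1.png",np.hstack(ims))
o=manip.observe();print({k:np.round(o[k],4).tolist() for k in("t","tcp_pos","tool_rot","contact_force","gripper_width","gripper_force")})
E
```

```text
{'t': 14.4, 'tcp_pos': [0.4704, -0.1109, 0.0612], 'tool_rot': [-179.9959, 0.0611, 163.9617], 'contact_force': [-0.6718, 0.3834, -2.434], 'gripper_width': 0.0216, 'gripper_force': 29.9964}
```

View pics/b1.png

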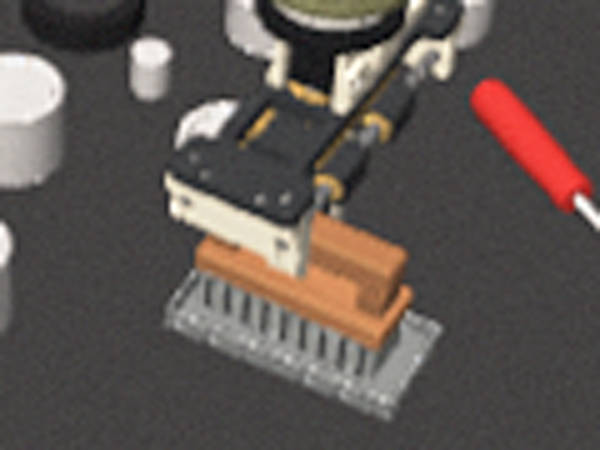

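The brush sits inside the tray outline, a few mm above the floor. I'll lower it 4 mm, release, rise, and head for the first tall cup.

Request:
carry_out([
  [[0,0,-2],[0,0,0]],
  [[0,0,-4],[0,0,0]],
  [[0,0,-4],[0,0,0]],
  [[0,0,-4],[0,0,0]],
  [[0,0,-4],[0,0,0]],
  [[0,0,-4],[0,0,0]],
  [[0,0,-4],[0,0,0]],
  [[0,0,-4],[0,0,0]],
])

```text
t: 15.2
tcp_pos: [0.4706, -0.1108, 0.0579]
tool_rot: [180.0, 0.1, 164.0]
contact_force: [-4.1, 1.5, 8.2]
gripper_width: 0.0218
gripper_force: 30.0
```

Request:
carry_out([
  [[0,0,0],[0,0,0]],
  [[0,0,0],[0,0,0]],
  [[0,0,0],[0,0,0]],
  [[0,0,0],[0,0,0]],
  [[0,0,0],[0,0,0]],
  [[0,0,0],[0,0,0]],
  [[0,0,0],[0,0,0]],
  [[0,0,0],[0,0,0]],
], hand=93)

```text
t: 16.0
tcp_pos: [0.4699, -0.1106, 0.0566]
tool_rot: [-180.0, -0.0, 164.0]
contact_force: [0.8, -0.2, -0.4]
gripper_width: 0.0813
gripper_force: 0.0
```

Request:
carry_out([
  [[0,0,5],[0,0,0]],
  [[0,0,15],[0,0,0]],
  [[0,0,30],[0,0,0]],
  [[0,0,50],[0,0,0]],
  [[0,0,65],[0,0,0]],
  [[0,0,75],[0,0,0]],
  [[20,5,75],[0,0,0]],
  [[50,10,75],[0,0,0]],
])

```text
t: 16.8
tcp_pos: [0.5202, -0.1008, 0.1326]
tool_rot: [-180.0, 0.1, 163.9]
contact_force: [0.2, -0.0, -0.7]
gripper_width: 0.0929
gripper_force: 0.0
```

Request:
carry_out([
  [[40,7,0],[0,0,0]],
  [[75,13,0],[0,0,0]],
  [[105,20,0],[0,0,0]],
  [[125,26,0],[0,0,0]],
  [[135,30,0],[0,0,0]],
  [[135,30,-10],[0,0,0]],
  [[135,30,-20],[0,0,0]],
  [[135,30,-30],[0,0,0]],
])

```text
t: 17.6
tcp_pos: [0.6538, -0.0708, 0.1001]
tool_rot: [-180.0, -0.1, 164.0]
contact_force: [0.2, -0.5, -0.7]
gripper_width: 0.0929
gripper_force: 0.0
```

```bash
python3 - <<'E'
from h import *
ims=[]
for n in("top","side",):
    d=manip.get_image(n);pickle.dump(d,open(f"{n}4.pkl","wb"))
    P=proj(d,[.55,-.16,.06])[0].astype(int);u,v=np.clip(P,[100,75],[384,288]);im=d["image"][v-75:v+75,u-100:u+100,::-1]
    ims.append(cv2.resize(im,(400,300),interpolation=cv2.INTER_CUBIC))
    a=near(cloud(d),[.47,-.111],.09,.066,.1);print(cv2.minAreaRect((a[:,:2]*1000).astype(np.float32)),np.median(a[:,2]),len(a))
cv2.imwrite("pics/c1.png",np.hstack(ims))
o=manip.observe();print({k:np.round(o[k],4).tolist() for k in("t","tcp_pos","tool_rot","contact_force","gripper_width","gripper_force","joint_positions")})
E
```

```text
((467.8570251464844, -115.81898498535156), (11.309751510620117, 108.49288177490234), 73.62097930908203) 0.08324746255992023 81
((468.2418212890625, -109.35249328613281), (26.07048797607422, 109.89083862304688), 73.85943603515625) 0.08340044901591541 399
{'t': 17.7, 'tcp_pos': [0.6526, -0.0706, 0.0986], 'tool_rot': [-179.9687, -0.2625, 163.9421], 'contact_force': [-0.8834, -0.4602, -0.7869], 'gripper_width': 0.093, 'gripper_force': 0.0, 'joint_positions': [-10.649, 20.8853, 82.3708, -0.0066, 77.0082, -84.5897]}
```

View pics/c1.png

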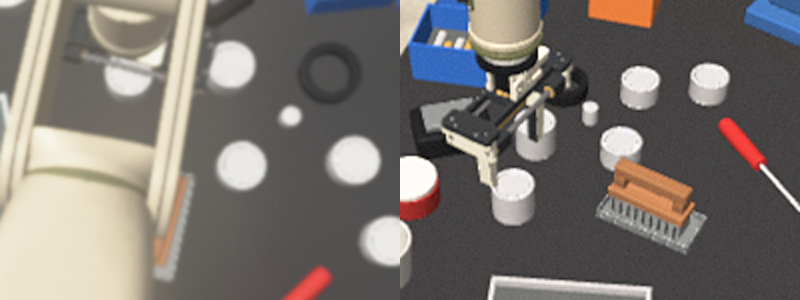

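The gripper straddles the first tall cup (513,195), and the brush stands in the tray within 1 mm of its old place. I'll squeeze along one axis, turn 90°, then grip, so the cup is centred on both axes.

Request:
carry_out([
  [[0,0,-20],[0,0,0]],
  [[0,0,-40],[0,0,0]],
  [[0,0,-58],[0,0,0]],
  [[0,0,-72],[0,0,0]],
  [[0,0,-82],[0,0,0]],
  [[0,0,-88],[0,0,0]],
  [[0,0,-90],[0,0,0]],
  [[0,0,-90],[0,0,0]],
])

```text
t: 18.5
tcp_pos: [0.6552, -0.0707, 0.0119]
tool_rot: [180.0, 0.0, 164.0]
contact_force: [0.1, -0.0, -0.6]
gripper_width: 0.0931
gripper_force: 0.0
```

Request:
carry_out([
  [[0,0,0],[0,0,0]],
  [[0,0,0],[0,0,0]],
  [[0,0,0],[0,0,0]],
  [[0,0,0],[0,0,0]],
  [[0,0,0],[0,0,0]],
  [[0,0,0],[0,0,0]],
  [[0,0,0],[0,0,0]],
  [[0,0,0],[0,0,0]],
], hand=50)

```text
t: 19.3
tcp_pos: [0.6551, -0.0706, 0.0119]
tool_rot: [180.0, 0.0, 164.0]
contact_force: [-0.8, 1.3, 3.0]
gripper_width: 0.0611
gripper_force: 30.0
```

Request:
carry_out([
  [[0,0,0],[0,0,0]],
  [[0,0,0],[0,0,0]],
  [[0,0,0],[0,0,0]],
  [[0,0,0],[0,0,-6]],
  [[0,0,0],[0,0,-14]],
  [[0,0,0],[0,0,-22]],
  [[0,0,0],[0,0,-30]],
  [[0,0,0],[0,0,-38]],
], hand=93)

```text
t: 20.1
tcp_pos: [0.6548, -0.0706, 0.0114]
tool_rot: [-180.0, -0.0, 125.6]
contact_force: [0.2, -0.3, 0.1]
gripper_width: 0.093
gripper_force: 0.0
```

Request:
carry_out([
  [[0,0,0],[0,0,-8]],
  [[0,0,0],[0,0,-16]],
  [[0,0,0],[0,0,-24]],
  [[0,0,0],[0,0,-32]],
  [[0,0,0],[0,0,-40]],
  [[0,0,0],[0,0,-47]],
  [[0,0,0],[0,0,-52]],
  [[0,0,0],[0,0,-52]],
])

```text
t: 20.9
tcp_pos: [0.6548, -0.0706, 0.0115]
tool_rot: [-180.0, 0.0, 73.9]
contact_force: [-0.4, -1.2, 0.6]
gripper_width: 0.0932
gripper_force: 0.0
```

Request:
carry_out([
  [[0,0,0],[0,0,0]],
  [[0,0,0],[0,0,0]],
  [[0,0,0],[0,0,0]],
  [[0,0,0],[0,0,0]],
  [[0,0,0],[0,0,0]],
  [[0,0,0],[0,0,0]],
  [[0,0,0],[0,0,0]],
  [[0,0,0],[0,0,0]],
], hand=50)

```text
t: 21.7
tcp_pos: [0.655, -0.0707, 0.0117]
tool_rot: [180.0, -0.0, 74.0]
contact_force: [-0.4, -0.5, -0.4]
gripper_width: 0.0612
gripper_force: 30.0
```

Request:
carry_out([
  [[0,0,5],[0,0,0]],
  [[0,0,15],[0,0,0]],
  [[0,0,30],[0,0,0]],
  [[0,0,45],[0,0,0]],
  [[0,0,60],[0,0,0]],
  [[0,0,75],[0,0,0]],
  [[0,0,88],[0,0,0]],
  [[0,0,98],[0,0,0]],
])

```text
t: 22.5
tcp_pos: [0.6554, -0.0708, 0.1116]
tool_rot: [179.9, -0.0, 74.0]
contact_force: [0.3, -0.4, -0.5]
gripper_width: 0.0609
gripper_force: 30.0
```

Request:
carry_out([
  [[-14,23,0],[0,0,0]],
  [[-35,58,0],[0,0,0]],
  [[-58,96,0],[0,0,0]],
  [[-81,134,0],[0,0,0]],
  [[-104,172,0],[0,0,0]],
  [[-124,205,0],[0,0,0]],
  [[-137,227,0],[0,0,0]],
  [[-143,237,0],[0,0,0]],
])

```text
t: 23.3
tcp_pos: [0.5106, 0.1682, 0.1099]
tool_rot: [-180.0, -0.0, 74.1]
contact_force: [0.2, -0.3, -1.9]
gripper_width: 0.0609
gripper_force: 30.0
```

Request:
carry_out([
  [[0,0,-10],[0,0,0]],
  [[0,0,-25],[0,0,0]],
  [[0,0,-38],[0,0,0]],
  [[0,0,-48],[0,0,0]],
  [[0,0,-54],[0,0,0]],
  [[0,0,-56],[0,0,0]],
  [[0,0,-57],[0,0,0]],
  [[0,0,-57],[0,0,0]],
])

```text
t: 24.1
tcp_pos: [0.5123, 0.1664, 0.053]
tool_rot: [180.0, -0.0, 74.0]
contact_force: [-0.9, 0.1, -1.2]
gripper_width: 0.0608
gripper_force: 30.0
```

Request:
carry_out([
  [[0,0,0],[0,0,0]],
  [[0,0,0],[0,0,0]],
  [[0,0,-0.5],[0,0,0]],
  [[0,0,-0.5],[0,0,0]],
  [[0,0,-0.5],[0,0,0]],
  [[0,0,-0.5],[0,0,0]],
  [[0,0,-0.5],[0,0,0]],
  [[0,0,-0.5],[0,0,0]],
])

```text
t: 24.9
tcp_pos: [0.5119, 0.1663, 0.0521]
tool_rot: [-180.0, 0.0, 74.0]
contact_force: [-0.2, 0.2, -0.6]
gripper_width: 0.0617
gripper_force: 30.0
```

Request:
carry_out([
  [[0,0,0],[0,0,0]],
  [[0,0,0],[0,0,0]],
  [[0,0,0],[0,0,0]],
  [[0,0,0],[0,0,0]],
  [[0,0,0],[0,0,0]],
  [[0,0,0],[0,0,0]],
  [[0,0,0],[0,0,0]],
  [[0,0,7.5],[0,0,0]],
], hand=93)

```text
t: 25.7
tcp_pos: [0.5109, 0.1661, 0.0588]
tool_rot: [-179.9, 0.1, 74.0]
contact_force: [-0.2, -0.8, 0.6]
gripper_width: 0.0929
gripper_force: 0.0
```

Request:
carry_out([
  [[0,0,10],[0,0,0]],
  [[0,0,25],[0,0,0]],
  [[0,0,40],[0,0,0]],
  [[0,0,52],[0,0,0]],
  [[0,0,60],[0,0,0]],
  [[8,-20,60],[0,0,0]],
  [[22,-52,60],[0,0,0]],
  [[38,-91,60],[0,0,0]],
])

```text
t: 26.5
tcp_pos: [0.5502, 0.0754, 0.1202]
tool_rot: [180.0, -0.0, 74.1]
contact_force: [0.4, -0.3, 0.2]
gripper_width: 0.0932
gripper_force: 0.0
```

Request:
carry_out([
  [[16,-39,0],[0,0,0]],
  [[33,-80,0],[0,0,0]],
  [[50,-121,0],[0,0,0]],
  [[67,-162,0],[0,0,0]],
  [[84,-203,0],[0,0,0]],
  [[100,-241,0],[0,0,0]],
  [[110,-267,0],[0,0,0]],
  [[114.5,-277,0],[0,0,0]],
])

```text
t: 27.3
tcp_pos: [0.6646, -0.2046, 0.1196]
tool_rot: [180.0, 0.0, 73.8]
contact_force: [-0.3, 0.0, -1.0]
gripper_width: 0.093
gripper_force: 0.0
```

```bash
python3 - <<'E'
from h import *
ims=[]
for n,c in(("top",[.6,-.05,.06]),("side",[.58,-.05,.06])):
    d=manip.get_image(n);pickle.dump(d,open(f"{n}5.pkl","wb"))
    P=proj(d,c)[0].astype(int);u,v=np.clip(P,[128,96],[384,288]);im=d["image"][v-96:v+96,u-128:u+128,::-1]
    ims.append(cv2.resize(im,(400,300),interpolation=cv2.INTER_CUBIC))
    a=near(cloud(d),[.512,.166],.045,.084,.098);
    if len(a)>5: print(n,((np.percentile(a[:,:2],1,0)+np.percentile(a[:,:2],99,0))/2).round(4),np.median(a[:,2]),len(a))
cv2.imwrite("pics/c2.png",np.hstack(ims))
o=manip.observe();print({k:np.round(o[k],4).tolist() for k in("t","tcp_pos","tool_rot","contact_force","gripper_width","gripper_force","joint_positions")})
E
```

```text
top [0.512 0.165] 0.09022563254073337 470
side [0.5109 0.167 ] 0.09120051044503398 489
{'t': 27.4, 'tcp_pos': [0.6644, -0.2027, 0.1194], 'tool_rot': [-179.9792, -0.0031, 73.8675], 'contact_force': [0.0572, -0.0715, 0.3898], 'gripper_width': 0.093, 'gripper_force': 0.0, 'joint_positions': [-21.1949, 25.3485, 74.4377, 0.0013, 80.2349, -5.0626]}
```

View pics/c2.png

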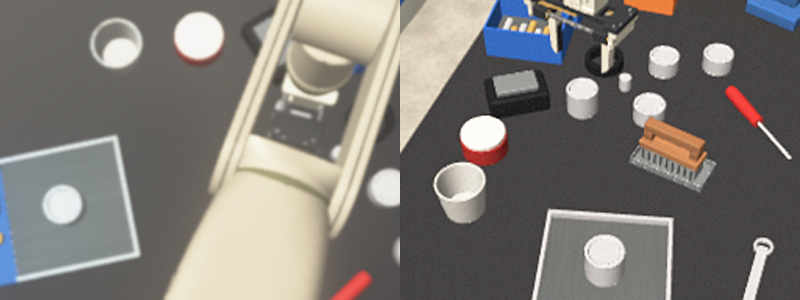

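The first tall cup stands at the plate centre, top at 0.091 m. Now the second tall cup, same centring routine.

Request:
carry_out([
  [[0,0,-18],[0,0,0]],
  [[0,0,-40],[0,0,0]],
  [[0,0,-62],[0,0,0]],
  [[0,0,-82],[0,0,0]],
  [[0,0,-96],[0,0,0]],
  [[0,0,-104],[0,0,0]],
  [[0,0,-108],[0,0,0]],
  [[0,0,-108],[0,0,0]],
])

```text
t: 28.2
tcp_pos: [0.6644, -0.2012, 0.0115]
tool_rot: [-180.0, -0.0, 74.0]
contact_force: [-0.5, -0.1, 0.6]
gripper_width: 0.093
gripper_force: 0.0
```

Request:
carry_out([
  [[0,0,0],[0,0,0]],
  [[0,0,0],[0,0,0]],
  [[0,0,0],[0,0,0]],
  [[0,0,0],[0,0,0]],
  [[0,0,0],[0,0,0]],
  [[0,0,0],[0,0,0]],
  [[0,0,0],[0,0,0]],
  [[0,0,0],[0,0,0]],
], hand=50)

```text
t: 29.0
tcp_pos: [0.6646, -0.2018, 0.012]
tool_rot: [180.0, 0.0, 74.0]
contact_force: [-1.0, 0.3, 3.4]
gripper_width: 0.0597
gripper_force: 30.0
```

Request:
carry_out([
  [[0,0,0],[0,0,0]],
  [[0,0,0],[0,0,0]],
  [[0,0,0],[0,0,0]],
  [[0,0,0],[0,0,6]],
  [[0,0,0],[0,0,14]],
  [[0,0,0],[0,0,22]],
  [[0,0,0],[0,0,30]],
  [[0,0,0],[0,0,38]],
], hand=93)

```text
t: 29.8
tcp_pos: [0.6642, -0.2016, 0.0114]
tool_rot: [-180.0, -0.0, 112.3]
contact_force: [0.6, 0.2, 0.8]
gripper_width: 0.093
gripper_force: 0.0
```

Request:
carry_out([
  [[0,0,0],[0,0,8]],
  [[0,0,0],[0,0,16]],
  [[0,0,0],[0,0,24]],
  [[0,0,0],[0,0,32]],
  [[0,0,0],[0,0,40]],
  [[0,0,0],[0,0,47]],
  [[0,0,0],[0,0,52]],
  [[0,0,0],[0,0,52]],
])

```text
t: 30.6
tcp_pos: [0.6643, -0.2015, 0.0114]
tool_rot: [180.0, -0.0, 164.1]
contact_force: [-1.0, -0.3, -0.1]
gripper_width: 0.0928
gripper_force: 0.0
```

Request:
carry_out([
  [[0,0,0],[0,0,0]],
  [[0,0,0],[0,0,0]],
  [[0,0,0],[0,0,0]],
  [[0,0,0],[0,0,0]],
  [[0,0,0],[0,0,0]],
  [[0,0,0],[0,0,0]],
  [[0,0,0],[0,0,0]],
  [[0,0,0],[0,0,0]],
], hand=50)

```text
t: 31.4
tcp_pos: [0.6644, -0.2016, 0.0117]
tool_rot: [-180.0, 0.0, 164.0]
contact_force: [0.4, -0.1, 0.0]
gripper_width: 0.06
gripper_force: 30.0
```

Request:
carry_out([
  [[0,0,5],[0,0,0]],
  [[0,0,18],[0,0,0]],
  [[0,0,38],[0,0,0]],
  [[0,0,60],[0,0,0]],
  [[0,0,82],[0,0,0]],
  [[0,0,105],[0,0,0]],
  [[0,0,125],[0,0,0]],
  [[0,0,138],[0,0,0]],
])

```text
t: 32.2
tcp_pos: [0.6654, -0.202, 0.1532]
tool_rot: [-180.0, 0.2, 164.0]
contact_force: [0.1, -0.5, -0.8]
gripper_width: 0.06
gripper_force: 30.0
```

Request:
carry_out([
  [[-8,20,0],[0,0,0]],
  [[-23,55,0],[0,0,0]],
  [[-41,99,0],[0,0,0]],
  [[-59,143,0],[0,0,0]],
  [[-77,187,0],[0,0,0]],
  [[-95,230,0],[0,0,0]],
  [[-112,270,0],[0,0,0]],
  [[-127,306,0],[0,0,0]],
])

```text
t: 33.0
tcp_pos: [0.5363, 0.1062, 0.1501]
tool_rot: [180.0, 0.0, 164.0]
contact_force: [-0.0, 0.8, -1.2]
gripper_width: 0.0602
gripper_force: 30.0
```

Request:
carry_out([
  [[-13,32,0],[0,0,0]],
  [[-22,53,0],[0,0,0]],
  [[-25.5,62,0],[0,0,0]],
  [[-25.5,62,0],[0,0,0]],
  [[-25.5,62,-8],[0,0,0]],
  [[-25.5,62,-18],[0,0,0]],
  [[-25.5,62,-28],[0,0,0]],
  [[-25.5,62,-33],[0,0,0]],
])

```text
t: 33.8
tcp_pos: [0.5111, 0.1653, 0.1144]
tool_rot: [-179.9, -0.1, 163.9]
contact_force: [-0.4, -0.4, -1.1]
gripper_width: 0.0604
gripper_force: 30.0
```

```bash
python3 - <<'E'
from h import *
d=manip.get_image("side")
P=proj(d,[.512,.166,.12])[0].astype(int);u,v=np.clip(P,[60,45],[384,288]);im=d["image"][v-45:v+45,u-60:u+60,::-1]
cv2.imwrite("pics/c3.png",cv2.resize(im,(600,450),interpolation=cv2.INTER_CUBIC))
o=manip.observe();print({k:np.round(o[k],4).tolist() for k in("t","tcp_pos","tool_rot","contact_force","gripper_width","gripper_force","joint_positions")})
E
```

```text
{'t': 33.85, 'tcp_pos': [0.5108, 0.1654, 0.114], 'tool_rot': [-179.9011, -0.1756, 163.9108], 'contact_force': [0.7291, -0.2771, -2.5515], 'gripper_width': 0.06, 'gripper_force': 29.9997, 'joint_positions': [12.4753, 2.2353, 101.9648, -0.0031, 76.0015, -61.4349]}
```

View pics/c3.png

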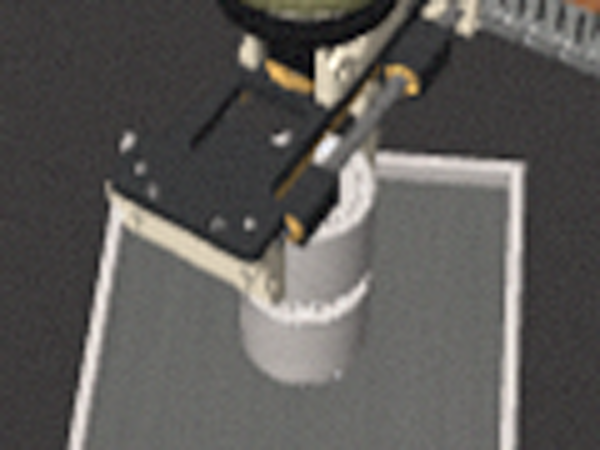

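The second cup is aligned above the first, with a small gap at (310,310). Lowering.

Request:
carry_out([
  [[0,0,0],[0,0,0]],
  [[0,0,-2],[0,0,0]],
  [[0,0,-5],[0,0,0]],
  [[0,0,-8],[0,0,0]],
  [[0,0,-10],[0,0,0]],
  [[0,0,-11],[0,0,0]],
  [[0,0,-11.5],[0,0,0]],
  [[0,0,-12],[0,0,0]],
])

```text
t: 34.65
tcp_pos: [0.512, 0.1664, 0.1046]
tool_rot: [-180.0, 0.0, 164.0]
contact_force: [-0.1, 0.5, -1.1]
gripper_width: 0.0601
gripper_force: 30.0
```

Request:
carry_out([
  [[0,0,0],[0,0,0]],
  [[0,0,0],[0,0,0]],
  [[0,0,-0.5],[0,0,0]],
  [[0,0,-0.5],[0,0,0]],
  [[0,0,-0.5],[0,0,0]],
  [[0,0,-0.5],[0,0,0]],
  [[0,0,-0.5],[0,0,0]],
  [[0,0,-0.5],[0,0,0]],
])

```text
t: 35.45
tcp_pos: [0.5119, 0.1664, 0.1041]
tool_rot: [-180.0, -0.0, 164.0]
contact_force: [0.0, -0.4, -2.0]
gripper_width: 0.0602
gripper_force: 30.0
```

Request:
carry_out([
  [[0,0,0],[0,0,0]],
  [[0,0,0],[0,0,0]],
  [[0,0,0],[0,0,0]],
  [[0,0,0],[0,0,0]],
  [[0,0,0],[0,0,0]],
  [[0,0,0],[0,0,0]],
  [[0,0,0],[0,0,0]],
  [[0,0,5.5],[0,0,0]],
], hand=93)

```text
t: 36.25
tcp_pos: [0.5113, 0.1662, 0.109]
tool_rot: [-180.0, -0.1, 164.0]
contact_force: [1.0, 0.1, 0.3]
gripper_width: 0.0931
gripper_force: 0.0
```

Request:
carry_out([
  [[0,0,12],[0,0,0]],
  [[0,0,30],[0,0,0]],
  [[0,0,45],[0,0,0]],
  [[0,0,53],[0,0,0]],
  [[0,0,55],[0,0,0]],
  [[1,-18,55],[0,0,-3]],
  [[3,-50,55],[0,0,-6]],
  [[6,-92,55],[0,0,-9]],
])

```text
t: 37.05
tcp_pos: [0.5174, 0.0745, 0.164]
tool_rot: [-180.0, -0.1, 155.0]
contact_force: [0.7, -1.9, -0.3]
gripper_width: 0.0929
gripper_force: 0.0
```

Request:
carry_out([
  [[3,-44,0],[0,0,-3]],
  [[6,-88,0],[0,0,-5]],
  [[9,-132,-5],[0,0,-5]],
  [[12,-176,-15],[0,0,-5]],
  [[15,-220,-25],[0,0,-5]],
  [[17,-258,-35],[0,0,-5]],
  [[18,-282,-45],[0,0,-5]],
  [[18.5,-288,-55],[0,0,-5]],
])

```text
t: 37.85
tcp_pos: [0.5357, -0.2161, 0.1085]
tool_rot: [-180.0, -0.0, 149.8]
contact_force: [0.1, -0.5, -0.2]
gripper_width: 0.0929
gripper_force: 0.0
```

```bash
python3 - <<'E'
from h import *
ims=[]
for n,c in(("top",[.53,-.15,.06]),("side",[.54,-.05,.06])):
    d=manip.get_image(n);pickle.dump(d,open(f"{n}6.pkl","wb"))
    P=proj(d,c)[0].astype(int);u,v=np.clip(P,[128,96],[384,288]);im=d["image"][v-96:v+96,u-128:u+128,::-1]
    ims.append(cv2.resize(im,(400,300),interpolation=cv2.INTER_CUBIC))
    C=cloud(d)
    for q,z in(((.512,.166),.143),((.512,.166),.092),((.5365,-.2143),.035),((.5423,-.3585),.035),((.4395,-.397),.035)):
        a=near(C,q,.045,z-.007,z+.007);
        if len(a)>50: print(n,q,((np.percentile(a[:,:2],1,0)+np.percentile(a[:,:2],99,0))/2).round(4),np.median(a[:,2]).round(4),len(a))
cv2.imwrite("pics/c4.png",np.hstack(ims))
o=manip.observe();print({k:np.round(o[k],4).tolist() for k in("t","tcp_pos","tool_rot","contact_force","gripper_width","gripper_force","joint_positions")})
E
```

```text
top (0.512, 0.166) [0.5121 0.1651] 0.1423 516
top (0.5365, -0.2143) [ 0.5338 -0.2123] 0.0341 228
top (0.4395, -0.397) [ 0.44   -0.3975] 0.034 457
side (0.512, 0.166) [0.5111 0.1675] 0.1431 526
side (0.512, 0.166) [0.5091 0.1787] 0.0921 91
side (0.5365, -0.2143) [ 0.5352 -0.213 ] 0.0357 267
side (0.5423, -0.3585) [ 0.5432 -0.3563] 0.0353 151
side (0.4395, -0.397) [ 0.4391 -0.3957] 0.0354 222
{'t': 37.95, 'tcp_pos': [0.5349, -0.2135, 0.1071], 'tool_rot': [-179.9968, -0.2335, 149.8752], 'contact_force': [-0.2054, 1.1374, -0.5528], 'gripper_width': 0.0928, 'gripper_force': 0.0, 'joint_positions': [-26.8646, 8.5561, 95.9761, 0.0104, 75.7012, -86.7423]}
```

View pics/c4.png

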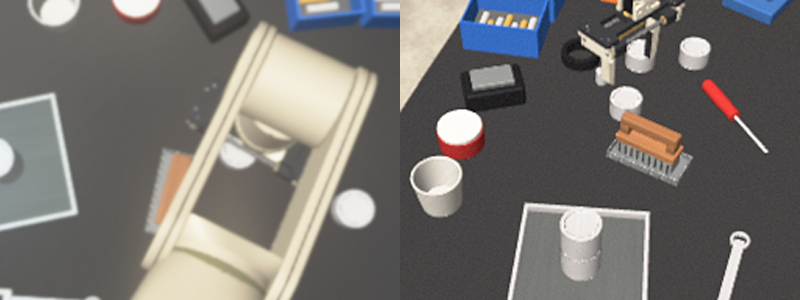

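The two tall cups are stacked (580,243) with tops at 0.143 m and aligned. Now the first shallow cup, at (625,102).

Request:
carry_out([
  [[0,0,-18],[0,0,0]],
  [[0,0,-40],[0,0,0]],
  [[0,0,-60],[0,0,0]],
  [[0,0,-79],[0,0,0]],
  [[0,0,-93],[0,0,0]],
  [[0,0,-101],[0,0,0]],
  [[0,0,-104],[0,0,0]],
  [[0,0,-104],[0,0,0]],
])

```text
t: 38.75
tcp_pos: [0.5366, -0.2133, 0.0058]
tool_rot: [180.0, 0.0, 150.0]
contact_force: [-0.9, 0.2, 0.7]
gripper_width: 0.0927
gripper_force: 0.0
```

Request:
carry_out([
  [[0,0,0],[0,0,0]],
  [[0,0,0],[0,0,0]],
  [[0,0,0],[0,0,0]],
  [[0,0,0],[0,0,0]],
  [[0,0,0],[0,0,0]],
  [[0,0,0],[0,0,0]],
  [[0,0,0],[0,0,0]],
  [[0,0,0],[0,0,0]],
], hand=50)

```text
t: 39.55
tcp_pos: [0.5366, -0.2138, 0.0059]
tool_rot: [-180.0, 0.0, 150.0]
contact_force: [-0.3, -0.8, 3.2]
gripper_width: 0.0598
gripper_force: 30.0
```

Request:
carry_out([
  [[0,0,0],[0,0,0]],
  [[0,0,0],[0,0,0]],
  [[0,0,0],[0,0,0]],
  [[0,0,0],[0,0,-6]],
  [[0,0,0],[0,0,-14]],
  [[0,0,0],[0,0,-22]],
  [[0,0,0],[0,0,-30]],
  [[0,0,0],[0,0,-38]],
], hand=93)

```text
t: 40.35
tcp_pos: [0.5363, -0.2135, 0.0054]
tool_rot: [-180.0, -0.0, 111.6]
contact_force: [-0.9, -0.2, -0.5]
gripper_width: 0.0929
gripper_force: 0.0
```

Request:
carry_out([
  [[0,0,0],[0,0,-8]],
  [[0,0,0],[0,0,-16]],
  [[0,0,0],[0,0,-24]],
  [[0,0,0],[0,0,-32]],
  [[0,0,0],[0,0,-40]],
  [[0,0,0],[0,0,-47]],
  [[0,0,0],[0,0,-52]],
  [[0,0,0],[0,0,-52]],
])

```text
t: 41.15
tcp_pos: [0.5363, -0.2136, 0.0055]
tool_rot: [-180.0, -0.0, 59.9]
contact_force: [-0.5, 0.3, -0.3]
gripper_width: 0.0931
gripper_force: 0.0
```

Request:
carry_out([
  [[0,0,0],[0,0,0]],
  [[0,0,0],[0,0,0]],
  [[0,0,0],[0,0,0]],
  [[0,0,0],[0,0,0]],
  [[0,0,0],[0,0,0]],
  [[0,0,0],[0,0,0]],
  [[0,0,0],[0,0,0]],
  [[0,0,0],[0,0,0]],
], hand=50)

```text
t: 41.95
tcp_pos: [0.5365, -0.2137, 0.0057]
tool_rot: [180.0, 0.0, 60.0]
contact_force: [0.7, 0.3, 0.3]
gripper_width: 0.0596
gripper_force: 30.0
```

Request:
carry_out([
  [[0,0,5],[0,0,0]],
  [[0,0,18],[0,0,0]],
  [[0,0,38],[0,0,0]],
  [[0,0,64],[0,0,0]],
  [[0,0,94],[0,0,0]],
  [[0,0,124],[0,0,0]],
  [[0,0,150],[0,0,0]],
  [[0,0,164],[0,0,0]],
])

```text
t: 42.75
tcp_pos: [0.5377, -0.2143, 0.1738]
tool_rot: [179.7, -0.0, 60.0]
contact_force: [1.6, -0.5, -1.1]
gripper_width: 0.0603
gripper_force: 30.0
```

Request:
carry_out([
  [[-1,20,10],[0,0,0]],
  [[-4,55,15],[0,0,0]],
  [[-7,99,15],[0,0,0]],
  [[-10,143,15],[0,0,0]],
  [[-12,187,15],[0,0,0]],
  [[-15,230,15],[0,0,0]],
  [[-18,270,15],[0,0,0]],
  [[-20,306,15],[0,0,0]],
])

```text
t: 43.55
tcp_pos: [0.5157, 0.0943, 0.1847]
tool_rot: [-180.0, 0.0, 60.0]
contact_force: [0.0, 0.0, -0.4]
gripper_width: 0.0599
gripper_force: 30.0
```

Request:
carry_out([
  [[-2,35,0],[0,0,0]],
  [[-3,60,0],[0,0,0]],
  [[-4,71,0],[0,0,0]],
  [[-4.5,74,0],[0,0,0]],
  [[-4.5,74,-3],[0,0,0]],
  [[-4.5,74,-10],[0,0,0]],
  [[-4.5,74,-18],[0,0,0]],
  [[-4.5,74,-22],[0,0,0]],
])

```text
t: 44.35
tcp_pos: [0.5114, 0.1653, 0.161]
tool_rot: [-179.9, 0.1, 59.9]
contact_force: [0.3, -0.2, -0.9]
gripper_width: 0.0597
gripper_force: 30.0
```

```bash
python3 - <<'E'
from h import *
d=manip.get_image("side")
P=proj(d,[.512,.166,.12])[0].astype(int);u,v=np.clip(P,[60,45],[384,288]);im=d["image"][v-45:v+45,u-60:u+60,::-1]
cv2.imwrite("pics/c5.png",cv2.resize(im,(600,450),interpolation=cv2.INTER_CUBIC))
o=manip.observe();print({k:np.round(o[k],4).tolist() for k in("t","tcp_pos","tool_rot","contact_force","gripper_width","gripper_force","joint_positions")})
E
```

```text
{'t': 44.4, 'tcp_pos': [0.5111, 0.1654, 0.1606], 'tool_rot': [-179.8938, 0.1035, 59.9054], 'contact_force': [-0.7797, 0.1864, -1.9303], 'gripper_width': 0.06, 'gripper_force': 29.9998, 'joint_positions': [12.468, -0.1129, 99.2978, -0.0045, 80.9633, 42.5634]}
```

View pics/c5.png

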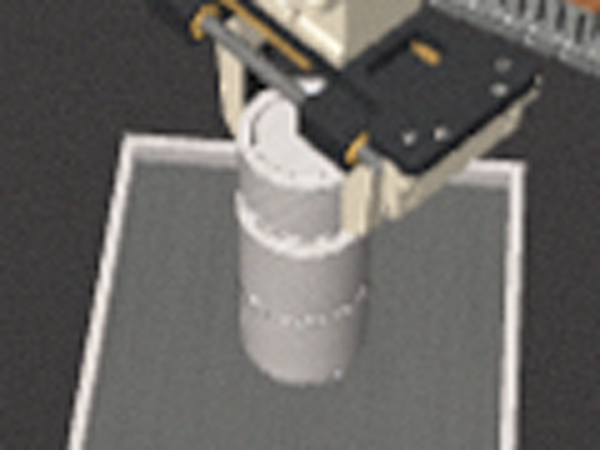

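The shallow cup is aligned above the two tall ones, gap at (300,240). Lowering and releasing it, then on to the cup at (0.542,-0.358).

Request:
carry_out([
  [[0,0,0],[0,0,0]],
  [[0,0,-2],[0,0,0]],
  [[0,0,-5],[0,0,0]],
  [[0,0,-8],[0,0,0]],
  [[0,0,-10],[0,0,0]],
  [[0,0,-11.5],[0,0,0]],
  [[0,0,-12],[0,0,0]],
  [[0,0,-12],[0,0,0]],
])

```text
t: 45.2
tcp_pos: [0.5119, 0.1664, 0.1506]
tool_rot: [-180.0, 0.0, 60.0]
contact_force: [0.3, -0.3, -0.6]
gripper_width: 0.0598
gripper_force: 30.0
```

Request:
carry_out([
  [[0,0,0],[0,0,0]],
  [[0,0,0],[0,0,0]],
  [[0,0,-0.5],[0,0,0]],
  [[0,0,-0.5],[0,0,0]],
  [[0,0,-0.5],[0,0,0]],
  [[0,0,-0.5],[0,0,0]],
  [[0,0,-0.5],[0,0,0]],
  [[0,0,-0.5],[0,0,0]],
])

```text
t: 46.0
tcp_pos: [0.5119, 0.1664, 0.1501]
tool_rot: [-180.0, 0.0, 60.0]
contact_force: [-0.7, 0.0, -1.4]
gripper_width: 0.06
gripper_force: 30.0
```

Request:
carry_out([
  [[0,0,0],[0,0,0]],
  [[0,0,0],[0,0,0]],
  [[0,0,0],[0,0,0]],
  [[0,0,0],[0,0,0]],
  [[0,0,0],[0,0,0]],
  [[0,0,0],[0,0,0]],
  [[0,0,0],[0,0,0]],
  [[0,0,5.5],[0,0,0]],
], hand=93)

```text
t: 46.8
tcp_pos: [0.5113, 0.1662, 0.155]
tool_rot: [-179.9, 0.1, 60.0]
contact_force: [0.4, 0.5, -0.4]
gripper_width: 0.0928
gripper_force: 0.0
```

Request:
carry_out([
  [[0,0,12],[0,0,0]],
  [[0,0,28],[0,0,0]],
  [[0,0,40],[0,0,0]],
  [[0,0,44],[0,0,0]],
  [[0,-10,44],[0,0,0]],
  [[2,-35,44],[0,0,0]],
  [[4,-75,44],[0,0,0]],
  [[7,-119,44],[0,0,0]],
])

```text
t: 47.6
tcp_pos: [0.5182, 0.0462, 0.1989]
tool_rot: [-179.9, 0.0, 60.1]
contact_force: [1.0, -0.5, 0.6]
gripper_width: 0.0933
gripper_force: 0.0
```

Request:
carry_out([
  [[3,-45,0],[0,0,0]],
  [[6,-90,0],[0,0,0]],
  [[8,-135,0],[0,0,0]],
  [[11,-180,0],[0,0,0]],
  [[13,-225,0],[0,0,0]],
  [[16,-270,0],[0,0,0]],
  [[18,-315,0],[0,0,0]],
  [[20,-352,0],[0,0,0]],
])

```text
t: 48.4
tcp_pos: [0.5377, -0.3075, 0.1987]
tool_rot: [-179.9, 0.0, 59.9]
contact_force: [0.7, 0.2, 0.4]
gripper_width: 0.0928
gripper_force: 0.0
```

Request:
carry_out([
  [[2,-30,-10],[0,0,0]],
  [[3,-48,-25],[0,0,0]],
  [[3.5,-53.5,-40],[0,0,0]],
  [[3.5,-53.5,-58],[0,0,0]],
  [[3.5,-53.5,-76],[0,0,0]],
  [[3.5,-53.5,-92],[0,0,0]],
  [[3.5,-53.5,-100],[0,0,0]],
  [[3.5,-53.5,-100],[0,0,0]],
])

```text
t: 49.2
tcp_pos: [0.5414, -0.357, 0.0976]
tool_rot: [-179.8, -0.0, 60.0]
contact_force: [-0.2, 0.1, -0.4]
gripper_width: 0.0928
gripper_force: 0.0
```

```bash
python3 - <<'E'
from h import *
for n in("top","side"):
    d=manip.get_image(n);pickle.dump(d,open(f"{n}7.pkl","wb"))
    C=cloud(d)
    for q,z in(((.512,.166),.179),((.512,.166),.143),((.5425,-.3585),.035),((.4395,-.397),.035)):
        a=near(C,q,.045,z-.007,z+.007);
        if len(a)>50: print(n,q,((np.percentile(a[:,:2],1,0)+np.percentile(a[:,:2],99,0))/2).round(4),np.median(a[:,2]).round(4),len(a))
o=manip.observe();print({k:np.round(o[k],4).tolist() for k in("t","tcp_pos","tool_rot","contact_force","gripper_width","gripper_force","joint_positions")})
E
```

```text
top (0.512, 0.166) [0.5126 0.1652] 0.1786 557
top (0.4395, -0.397) [ 0.4485 -0.4044] 0.0341 153
side (0.512, 0.166) [0.511  0.1673] 0.1791 543
side (0.512, 0.166) [0.5101 0.1821] 0.1431 101
side (0.5425, -0.3585) [ 0.5416 -0.3578] 0.0352 228
side (0.4395, -0.397) [ 0.439  -0.3946] 0.0353 221
{'t': 49.3, 'tcp_pos': [0.5427, -0.3581, 0.1001], 'tool_rot': [179.974, 0.0026, 59.9897], 'contact_force': [0.1369, -0.7224, 0.3919], 'gripper_width': 0.0929, 'gripper_force': 0.0, 'joint_positions': [-37.9333, 19.6175, 83.7846, 0.0011, 76.5717, -7.9233]}
```

Request:
carry_out([
  [[0,0,-16],[0,0,0]],
  [[0,0,-34],[0,0,0]],
  [[0,0,-52],[0,0,0]],
  [[0,0,-70],[0,0,0]],
  [[0,0,-83],[0,0,0]],
  [[0,0,-91],[0,0,0]],
  [[0,0,-94],[0,0,0]],
  [[0,0,-94],[0,0,0]],
])

```text
t: 50.1
tcp_pos: [0.5424, -0.3581, 0.0054]
tool_rot: [-180.0, -0.0, 60.0]
contact_force: [1.1, -0.8, 0.9]
gripper_width: 0.0934
gripper_force: 0.0
```

Request:
carry_out([
  [[0,0,0],[0,0,0]],
  [[0,0,0],[0,0,0]],
  [[0,0,0],[0,0,0]],
  [[0,0,0],[0,0,0]],
  [[0,0,0],[0,0,0]],
  [[0,0,0],[0,0,0]],
  [[0,0,0],[0,0,0]],
  [[0,0,0],[0,0,0]],
], hand=50)

```text
t: 50.9
tcp_pos: [0.5426, -0.3583, 0.006]
tool_rot: [180.0, 0.0, 60.0]
contact_force: [-0.9, -0.0, 3.8]
gripper_width: 0.0599
gripper_force: 30.0
```

Request:
carry_out([
  [[0,0,0],[0,0,0]],
  [[0,0,0],[0,0,0]],
  [[0,0,0],[0,0,0]],
  [[0,0,0],[0,0,6]],
  [[0,0,0],[0,0,14]],
  [[0,0,0],[0,0,22]],
  [[0,0,0],[0,0,30]],
  [[0,0,0],[0,0,38]],
], hand=93)

```text
t: 51.7
tcp_pos: [0.5423, -0.358, 0.0054]
tool_rot: [-180.0, -0.0, 98.3]
contact_force: [0.6, 0.5, -0.4]
gripper_width: 0.0931
gripper_force: 0.0
```

Request:
carry_out([
  [[0,0,0],[0,0,8]],
  [[0,0,0],[0,0,16]],
  [[0,0,0],[0,0,24]],
  [[0,0,0],[0,0,32]],
  [[0,0,0],[0,0,40]],
  [[0,0,0],[0,0,47]],
  [[0,0,0],[0,0,52]],
  [[0,0,0],[0,0,52]],
])

```text
t: 52.5
tcp_pos: [0.5423, -0.358, 0.0054]
tool_rot: [180.0, -0.0, 150.0]
contact_force: [-1.0, 0.7, 0.6]
gripper_width: 0.0928
gripper_force: 0.0
```

Request:
carry_out([
  [[0,0,0],[0,0,0]],
  [[0,0,0],[0,0,0]],
  [[0,0,0],[0,0,0]],
  [[0,0,0],[0,0,0]],
  [[0,0,0],[0,0,0]],
  [[0,0,0],[0,0,0]],
  [[0,0,0],[0,0,0]],
  [[0,0,0],[0,0,0]],
], hand=50)

```text
t: 53.3
tcp_pos: [0.5424, -0.3581, 0.0056]
tool_rot: [-180.0, -0.0, 150.0]
contact_force: [0.3, -1.0, 0.3]
gripper_width: 0.0599
gripper_force: 30.0
```

Request:
carry_out([
  [[0,0,5],[0,0,0]],
  [[0,0,18],[0,0,0]],
  [[0,0,42],[0,0,0]],
  [[0,0,76],[0,0,0]],
  [[0,0,112],[0,0,0]],
  [[0,0,148],[0,0,0]],
  [[0,0,184],[0,0,0]],
  [[0,0,204],[0,0,0]],
])

```text
t: 54.1
tcp_pos: [0.5436, -0.359, 0.2154]
tool_rot: [-179.9, 0.3, 150.0]
contact_force: [-0.5, -0.2, -0.6]
gripper_width: 0.0597
gripper_force: 30.0
```

Request:
carry_out([
  [[-1,15,6],[0,0,0]],
  [[-3,45,10],[0,0,0]],
  [[-5,85,10],[0,0,0]],
  [[-8,130,10],[0,0,0]],
  [[-10,175,10],[0,0,0]],
  [[-13,220,10],[0,0,0]],
  [[-15,265,10],[0,0,0]],
  [[-18,310,10],[0,0,0]],
])

```text
t: 54.9
tcp_pos: [0.5229, -0.0454, 0.2187]
tool_rot: [-180.0, -0.1, 150.0]
contact_force: [0.1, 0.9, -0.2]
gripper_width: 0.0598
gripper_force: 30.0
```

Request:
carry_out([
  [[-3,43,0],[0,0,0]],
  [[-5,86,0],[0,0,0]],
  [[-8,128,0],[0,0,0]],
  [[-10,165,0],[0,0,0]],
  [[-11,192,0],[0,0,0]],
  [[-12,208,0],[0,0,0]],
  [[-12.5,214.5,0],[0,0,0]],
  [[-12.5,214.5,0],[0,0,0]],
])

```text
t: 55.7
tcp_pos: [0.5114, 0.1666, 0.2192]
tool_rot: [-180.0, -0.0, 150.0]
contact_force: [0.7, -0.7, -0.3]
gripper_width: 0.0601
gripper_force: 30.0
```

```bash
python3 - <<'E'
from h import *
for n in("top","side"):
    d=manip.get_image(n);C=cloud(d)
    for z in(.179,.25):
        a=near(C,(.512,.166),.032,z-.009,z+.009);
        if len(a)>10: print(n,z,((np.percentile(a[:,:2],1,0)+np.percentile(a[:,:2],99,0))/2).round(4),np.median(a[:,2]).round(4),len(a))
o=manip.observe();print({k:np.round(o[k],4).tolist() for k in("t","tcp_pos","tool_rot","contact_force","gripper_width","gripper_force","joint_positions")})
E
```

```text
side 0.179 [0.5097 0.1744] 0.1789 340
side 0.25 [0.5016 0.1671] 0.2488 381
{'t': 55.8, 'tcp_pos': [0.5119, 0.1654, 0.2195], 'tool_rot': [-179.9665, 0.0014, 149.93], 'contact_force': [-0.1339, 0.2901, -1.5341], 'gripper_width': 0.0599, 'gripper_force': 29.9997, 'joint_positions': [12.4648, -2.1399, 95.093, -0.0256, 87.0684, -47.4639]}
```

No slip: the cup top is at TCP + 29 mm. Lowering to the stack, releasing, and moving to the last cup.

Request:
carry_out([
  [[0,0,-4],[0,0,0]],
  [[0,0,-12],[0,0,0]],
  [[0,0,-20],[0,0,0]],
  [[0,0,-26],[0,0,0]],
  [[0,0,-30],[0,0,0]],
  [[0,0,-32],[0,0,0]],
  [[0,0,-33],[0,0,0]],
  [[0,0,-33],[0,0,0]],
])

```text
t: 56.6
tcp_pos: [0.512, 0.1664, 0.1867]
tool_rot: [180.0, 0.0, 150.0]
contact_force: [-0.3, -0.3, -0.9]
gripper_width: 0.0601
gripper_force: 30.0
```

Request:
carry_out([
  [[0,0,0],[0,0,0]],
  [[0,0,0],[0,0,0]],
  [[0,0,-0.5],[0,0,0]],
  [[0,0,-0.5],[0,0,0]],
  [[0,0,-0.5],[0,0,0]],
  [[0,0,-0.5],[0,0,0]],
  [[0,0,-0.5],[0,0,0]],
  [[0,0,-0.5],[0,0,0]],
])

```text
t: 57.4
tcp_pos: [0.5119, 0.1664, 0.1861]
tool_rot: [-180.0, -0.0, 150.0]
contact_force: [-0.1, 0.3, -1.3]
gripper_width: 0.0595
gripper_force: 30.0
```

Request:
carry_out([
  [[0,0,0],[0,0,0]],
  [[0,0,0],[0,0,0]],
  [[0,0,0],[0,0,0]],
  [[0,0,0],[0,0,0]],
  [[0,0,0],[0,0,0]],
  [[0,0,0],[0,0,0]],
  [[0,0,0],[0,0,0]],
  [[0,0,5.5],[0,0,0]],
], hand=93)

```text
t: 58.2
tcp_pos: [0.5114, 0.1662, 0.191]
tool_rot: [-179.9, -0.1, 150.0]
contact_force: [0.0, -0.6, -1.0]
gripper_width: 0.0932
gripper_force: 0.0
```

Request:
carry_out([
  [[0,0,12],[0,0,0]],
  [[0,0,28],[0,0,0]],
  [[0,0,40],[0,0,0]],
  [[0,0,44],[0,0,0]],
  [[0,-5,44],[0,0,0]],
  [[-3,-25,44],[0,0,0]],
  [[-8,-62,44],[0,0,0]],
  [[-13,-104,44],[0,0,0]],
])

```text
t: 59.0
tcp_pos: [0.4982, 0.0617, 0.2348]
tool_rot: [-180.0, -0.1, 150.1]
contact_force: [0.1, -0.2, -0.6]
gripper_width: 0.0927
gripper_force: 0.0
```

Request:
carry_out([
  [[-6,-45,0],[0,0,0]],
  [[-12,-90,0],[0,0,0]],
  [[-18,-135,0],[0,0,0]],
  [[-23,-180,0],[0,0,0]],
  [[-29,-225,0],[0,0,0]],
  [[-35,-270,0],[0,0,0]],
  [[-41,-315,0],[0,0,0]],
  [[-46,-355,0],[0,0,0]],
])

```text
t: 59.8
tcp_pos: [0.4516, -0.2949, 0.2349]
tool_rot: [-180.0, -0.1, 149.9]
contact_force: [0.4, 0.4, 0.1]
gripper_width: 0.0931
gripper_force: 0.0
```

Request:
carry_out([
  [[-6,-42,-5],[0,0,0]],
  [[-11,-78,-20],[0,0,0]],
  [[-13,-97,-40],[0,0,0]],
  [[-13.5,-103.5,-65],[0,0,0]],
  [[-13.5,-103.5,-90],[0,0,0]],
  [[-13.5,-103.5,-115],[0,0,0]],
  [[-13.5,-103.5,-130],[0,0,0]],
  [[-13.5,-103.5,-136],[0,0,0]],
])

```text
t: 60.6
tcp_pos: [0.4381, -0.3951, 0.0971]
tool_rot: [179.9, -0.2, 150.0]
contact_force: [0.7, 0.2, 0.1]
gripper_width: 0.0929
gripper_force: 0.0
```

```bash
python3 - <<'E'
from h import *
for n in("top","side"):
    d=manip.get_image(n)
    C=cloud(d)
    for q,z in(((.512,.166),.215),((.512,.166),.179),((.4395,-.397),.035)):
        a=near(C,q,.045,z-.007,z+.007);
        if len(a)>50: print(n,q,((np.percentile(a[:,:2],1,0)+np.percentile(a[:,:2],99,0))/2).round(4),np.median(a[:,2]).round(4),len(a))
o=manip.observe();print({k:np.round(o[k],4).tolist() for k in("t","tcp_pos","tool_rot","contact_force","gripper_width","gripper_force","joint_positions")})
E
```

```text
top (0.512, 0.166) [0.5126 0.1648] 0.2144 592
top (0.4395, -0.397) [ 0.446  -0.3917] 0.0345 97
side (0.512, 0.166) [0.5108 0.1675] 0.2151 565
side (0.512, 0.166) [0.5093 0.1797] 0.1789 110
side (0.4395, -0.397) [ 0.4392 -0.3949] 0.0355 220
{'t': 60.7, 'tcp_pos': [0.439, -0.3957, 0.0989], 'tool_rot': [179.9745, -0.0906, 149.9751], 'contact_force': [-0.8184, 0.4003, -0.0608], 'gripper_width': 0.0933, 'gripper_force': 0.0, 'joint_positions': [-46.9996, 11.1319, 94.0011, -0.0021, 74.9611, -106.9741]}
```

Request:
carry_out([
  [[0,0,-16],[0,0,0]],
  [[0,0,-34],[0,0,0]],
  [[0,0,-52],[0,0,0]],
  [[0,0,-70],[0,0,0]],
  [[0,0,-83],[0,0,0]],
  [[0,0,-91],[0,0,0]],
  [[0,0,-94],[0,0,0]],
  [[0,0,-94],[0,0,0]],
])

```text
t: 61.5
tcp_pos: [0.4395, -0.3962, 0.0057]
tool_rot: [-180.0, 0.0, 150.0]
contact_force: [-0.1, 0.5, -0.3]
gripper_width: 0.0928
gripper_force: 0.0
```

Request:
carry_out([
  [[0,0,0],[0,0,0]],
  [[0,0,0],[0,0,0]],
  [[0,0,0],[0,0,0]],
  [[0,0,0],[0,0,0]],
  [[0,0,0],[0,0,0]],
  [[0,0,0],[0,0,0]],
  [[0,0,0],[0,0,0]],
  [[0,0,0],[0,0,0]],
], hand=50)

```text
t: 62.3
tcp_pos: [0.4395, -0.3963, 0.0059]
tool_rot: [-180.0, 0.0, 150.0]
contact_force: [-1.2, 0.4, 3.8]
gripper_width: 0.0608
gripper_force: 30.0
```

Request:
carry_out([
  [[0,0,0],[0,0,0]],
  [[0,0,0],[0,0,0]],
  [[0,0,0],[0,0,0]],
  [[0,0,0],[0,0,-6]],
  [[0,0,0],[0,0,-14]],
  [[0,0,0],[0,0,-22]],
  [[0,0,0],[0,0,-30]],
  [[0,0,0],[0,0,-38]],
], hand=93)

```text
t: 63.1
tcp_pos: [0.4393, -0.3959, 0.0054]
tool_rot: [-180.0, -0.0, 111.6]
contact_force: [0.2, -0.1, 0.8]
gripper_width: 0.093
gripper_force: 0.0
```

Request:
carry_out([
  [[0,0,0],[0,0,-8]],
  [[0,0,0],[0,0,-16]],
  [[0,0,0],[0,0,-24]],
  [[0,0,0],[0,0,-32]],
  [[0,0,0],[0,0,-40]],
  [[0,0,0],[0,0,-47]],
  [[0,0,0],[0,0,-52]],
  [[0,0,0],[0,0,-52]],
])

```text
t: 63.9
tcp_pos: [0.4393, -0.396, 0.0054]
tool_rot: [-180.0, -0.0, 59.9]
contact_force: [0.7, -0.2, -0.5]
gripper_width: 0.093
gripper_force: 0.0
```

Request:
carry_out([
  [[0,0,0],[0,0,0]],
  [[0,0,0],[0,0,0]],
  [[0,0,0],[0,0,0]],
  [[0,0,0],[0,0,0]],
  [[0,0,0],[0,0,0]],
  [[0,0,0],[0,0,0]],
  [[0,0,0],[0,0,0]],
  [[0,0,0],[0,0,0]],
], hand=50)

```text
t: 64.7
tcp_pos: [0.4394, -0.3962, 0.0056]
tool_rot: [180.0, 0.0, 60.0]
contact_force: [0.5, 0.5, -0.9]
gripper_width: 0.0609
gripper_force: 30.0
```

Request:
carry_out([
  [[0,0,5],[0,0,0]],
  [[0,0,18],[0,0,0]],
  [[0,0,42],[0,0,0]],
  [[0,0,76],[0,0,0]],
  [[0,0,112],[0,0,0]],
  [[0,0,148],[0,0,0]],
  [[0,0,184],[0,0,0]],
  [[0,0,214],[0,0,0]],
])

```text
t: 65.5
tcp_pos: [0.4397, -0.3964, 0.2235]
tool_rot: [179.8, 0.0, 60.0]
contact_force: [0.5, -1.1, -0.4]
gripper_width: 0.061
gripper_force: 30.0
```

Request:
carry_out([
  [[2,15,18],[0,0,0]],
  [[6,45,30],[0,0,0]],
  [[11,85,35],[0,0,0]],
  [[17,130,35],[0,0,0]],
  [[23,175,35],[0,0,0]],
  [[28,220,35],[0,0,0]],
  [[34,265,35],[0,0,0]],
  [[40,310,35],[0,0,0]],
])

```text
t: 66.3
tcp_pos: [0.4793, -0.0844, 0.2561]
tool_rot: [179.9, -0.0, 60.0]
contact_force: [0.9, 1.1, -1.0]
gripper_width: 0.0606
gripper_force: 30.0
```

Request:
carry_out([
  [[6,45,0],[0,0,0]],
  [[12,90,0],[0,0,0]],
  [[17,133,0],[0,0,0]],
  [[22,174,0],[0,0,0]],
  [[27,208,0],[0,0,0]],
  [[30,233,0],[0,0,0]],
  [[32,247,0],[0,0,0]],
  [[32.5,252.5,0],[0,0,0]],
])

```text
t: 67.1
tcp_pos: [0.5119, 0.1673, 0.2553]
tool_rot: [180.0, -0.0, 60.1]
contact_force: [0.0, 0.1, -1.4]
gripper_width: 0.0605
gripper_force: 30.0
```

```bash
python3 - <<'E'
from h import *
d=manip.get_image("side");C=cloud(d)
for z in(.215,.285):
    a=near(C,(.512,.166),.032,z-.012,z+.012);
    if len(a)>10: print(z,((np.percentile(a[:,:2],1,0)+np.percentile(a[:,:2],99,0))/2).round(4),np.median(a[:,2]).round(4),len(a))
o=manip.observe();print({k:np.round(o[k],4).tolist() for k in("t","tcp_pos","tool_rot","contact_force","gripper_width","gripper_force","joint_positions")})
E
```

```text
0.215 [0.5105 0.1781] 0.2146 377
0.285 [0.5157 0.1717] 0.2846 419
{'t': 67.15, 'tcp_pos': [0.5119, 0.1672, 0.2551], 'tool_rot': [179.9845, -0.0207, 60.026], 'contact_force': [-0.578, -0.6774, -0.8756], 'gripper_width': 0.0608, 'gripper_force': 29.9999, 'joint_positions': [12.6258, -2.8373, 92.0668, 0.0048, 90.7451, 42.5999]}
```

Request:
carry_out([
  [[0,0,0],[0,0,0]],
  [[0,0,-8],[0,0,0]],
  [[0,0,-18],[0,0,0]],
  [[0,0,-25],[0,0,0]],
  [[0,0,-29],[0,0,0]],
  [[0,0,-31],[0,0,0]],
  [[0,0,-32],[0,0,0]],
  [[0,0,-32],[0,0,0]],
])

```text
t: 67.95
tcp_pos: [0.512, 0.1664, 0.2227]
tool_rot: [180.0, -0.0, 60.0]
contact_force: [-0.4, 0.4, -0.8]
gripper_width: 0.0611
gripper_force: 30.0
```

Request:
carry_out([
  [[0,0,0],[0,0,0]],
  [[0,0,0],[0,0,0]],
  [[0,0,-0.5],[0,0,0]],
  [[0,0,-0.5],[0,0,0]],
  [[0,0,-0.5],[0,0,0]],
  [[0,0,-0.5],[0,0,0]],
  [[0,0,-0.5],[0,0,0]],
  [[0,0,-0.5],[0,0,0]],
])

```text
t: 68.75
tcp_pos: [0.5119, 0.1664, 0.2221]
tool_rot: [180.0, -0.0, 60.0]
contact_force: [-0.4, -0.6, -0.2]
gripper_width: 0.0606
gripper_force: 30.0
```

Request:
carry_out([
  [[0,0,0],[0,0,0]],
  [[0,0,0],[0,0,0]],
  [[0,0,0],[0,0,0]],
  [[0,0,0],[0,0,0]],
  [[0,0,0],[0,0,0]],
  [[0,0,0],[0,0,0]],
  [[0,0,0],[0,0,0]],
  [[0,0,5.5],[0,0,0]],
], hand=93)

```text
t: 69.55
tcp_pos: [0.5114, 0.1662, 0.2269]
tool_rot: [-179.9, 0.1, 60.0]
contact_force: [0.0, -0.3, 0.1]
gripper_width: 0.093
gripper_force: 0.0
```

Request:
carry_out([
  [[0,0,12],[0,0,0]],
  [[0,0,28],[0,0,0]],
  [[0,0,42],[0,0,0]],
  [[0,0,50],[0,0,0]],
  [[0,-10,50],[0,0,0]],
  [[0,-35,50],[0,0,0]],
  [[0,-75,50],[0,0,0]],
  [[0,-115,50],[0,0,0]],
])

```text
t: 70.35
tcp_pos: [0.5114, 0.05, 0.277]
tool_rot: [-180.0, 0.0, 60.1]
contact_force: [0.6, -0.4, -0.3]
gripper_width: 0.0928
gripper_force: 0.0
```

Request:
carry_out([
  [[0,-40,0],[0,0,0]],
  [[0,-80,0],[0,0,0]],
  [[0,-120,0],[0,0,0]],
  [[0,-150,0],[0,0,0]],
  [[0,-165,0],[0,0,0]],
  [[0,-170,0],[0,0,0]],
  [[0,-170,0],[0,0,0]],
  [[0,-170,0],[0,0,0]],
])

```text
t: 71.15
tcp_pos: [0.512, -0.1175, 0.2775]
tool_rot: [-180.0, -0.0, 60.0]
contact_force: [0.4, 0.2, -0.6]
gripper_width: 0.0929
gripper_force: 0.0
```

```bash
python3 - <<'E'
from h import *
ims=[]
for n,c in(("top",[.5,.1,.06]),("side",[.55,.0,.06])):
    d=manip.get_image(n)
    P=proj(d,c)[0].astype(int);u,v=np.clip(P,[128,96],[384,288]);im=d["image"][v-96:v+96,u-128:u+128,::-1]
    ims.append(cv2.resize(im,(400,300),interpolation=cv2.INTER_CUBIC));C=cloud(d)
    for z in(.251,.215,.179):
        a=near(C,(.512,.166),.045,z-.007,z+.007);
        if len(a)>50: print(n,z,((np.percentile(a[:,:2],1,0)+np.percentile(a[:,:2],99,0))/2).round(4),np.median(a[:,2]).round(4),len(a))
    a=near(C,[.47,-.111],.09,.066,.1)
    if len(a)>20:print(cv2.minAreaRect((a[:,:2]*1000).astype(np.float32)),np.median(a[:,2]),len(a))
cv2.imwrite("pics/fin.png",np.hstack(ims))
print(manip.observe()["t"])
E
```

```text
top 0.251 [0.5125 0.165 ] 0.2503 633
((461.2992248535156, -106.42433166503906), (21.04221534729004, 91.62816619873047), 76.63839721679688) 0.0833163783386721 93
side 0.251 [0.5106 0.1672] 0.2511 589
side 0.215 [0.5089 0.1814] 0.2143 114
side 0.179 [0.5092 0.1795] 0.1794 108
((468.2804260253906, -109.84440612792969), (27.048553466796875, 109.8128433227539), 75.43741607666016) 0.08350087900183145 401
71.25
```

View pics/fin.png

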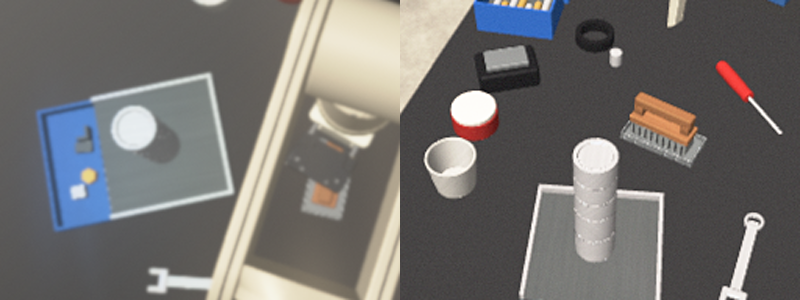

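The final view shows a straight five-cup column on the plate (595,200), four scraps in the trough, and the brush in its tray (663,128). Handing in.

```bash
python3 -c "
from station import manip;print(manip.sign_off())"
```

```text
the job is handed in; nothing more can be done
None
```

The job is handed in at about 71 s of the 210 s limit: all four scraps are in the trough, the brush stands bristles-down in its tray, and the five cups form one straight column on the plate (two tall below, three shallow on top).

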